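Fetch the pulley from behind the other stock

ROBOT

A 6-joint arm with a two-finger parallel gripper is mounted at the origin on the work surface. World frame = base frame: x ahead of the robot, y to its left, z up, the work surface at z = 0. Lengths are in m, angles in rad, forces in N, time in s.
With the tool pointing down it reaches from about 0.375 to 0.975 m from the base axis. Payload 3.8 kg.
Tool frame: the origin (TCP) lies midway between the tips of the shut fingers; the grasp point (between the pads) lies 19 mm behind it; z points along the fingers, y is the line along which they close (so a half turn about z gives the same grasp; the last joint's range is limited). The gripper opens to 85 mm and grips with 20 to 120 N. Pads are 22 mm wide; open, the fingers measure 114 mm over their backs; the gripper's body (76 mm by 85 mm) begins 54 mm behind the grasp point. The pads swing forward as they close: fully open they stand 13 mm farther back than shut.
Start: joints at [1.15, 0.264, 1.604, -0, 1.274, -0.037], TCP at [0.253, 0.626, 0.209] pointing down, gripper open.
Joint ranges: [-2.63, 2.63], [-0.94, 2.18], [0.31, 2.57], [-1.31, 4.45], [0, 2.66], [-2.55, 2.55]. Speed limits (rad/s): [2.57, 2.57, 3.14, 3.14, 3.14, 3.14].

INTERFACE

Orientations are given as a rotation vector (axis times angle).
In Python, from workcell import bot, cams gives the robot as it stands.
- The arm moves only by the tool play_rows, never from a script. Its argument "rows" is a list of rows, each a list of 2 entries, a list of its own where there are three numbers: the shift along the tool's x, y, z scaled (see below), then the turn, a rotation vector about the tool's x, y, z scaled (see below). A call has 1 to 20 rows; each row is the pose to reach, as a shift and turn from the pose commanded when the call began, along the tool's axes at that moment; what a row does not reach only later rows make up. The controller multiplies each number of a shift by 250 mm and each number of a turn by 45 degrees. A row lasts 1/12 s, in which the tool goes at most 41.7 mm and 7.16 degrees, less where a joint would pass 70% of its speed; a pose out of reach is approached as far as the arm can. A call with a number of a shift or a turn outside -1 to 1 is refused whole. A call with a gripper value outside its range is refused whole. "claw" is the opening, from -1 (shut) to 1 (fully open), set as the call begins (left out, the last holds). The fingers move at their own pace and stop on an object; "newtons" is the grip in N (left out, the last holds). Time passes only in rows, so rows that repeat a pose let the fingers close. It gives the time, the measured TCP pose, the force, the opening and the grip force at its end, in the units of the state.
- bot.read_state(): the state, without advancing time (a new reading comes with each control period).
- cams.read_camera(name): name is "scene" or "top"; returns a dict with "image" (480x640x3 uint8, red, green, blue), "K" (3x3 intrinsics, pixels), "T" (4x4, takes a point from camera to world coordinates). Camera axes: x right, y down, z forward; pixel columns grow to the right and rows downward; lengths in m; the calibration is good to about 2 mm. A picture is of the moment at which its call begins. There is no depth.
- bot.finish_job(): hands the job in; it is judged then, once.
The state is a dict: "time": time; "q": joint angles; "joint_vel": joint speeds; "joint_torque": joint torques, N m; "tool_pos": TCP position; "tcp_rot": TCP orientation; "wrist_force": force on the tool from outside, world axes, zero at the start; "torque": the same for the moment, N m; "width": opening from 0.0 (shut) to 1.0 (fully open); "grip_force": force on a finger pad.
Only numpy, scipy, OpenCV 4.12 (cv2) and the standard library are available. Lean on these libraries where they do the work, as an engineer would, in place of code of your own. Each camera call takes 0.05 s, during which the arm holds its last target. There are 200 camera calls.

TASK

A customer wants the belt pulley at the back of the metal stock tray, but the oil filter, the spray can and the carton stand around it in the way. Move those three out onto the rubber mat, all standing upright on it at once, lay the pulley flat in the white plastic order tray, and then put the three back upright in the stock tray, each in the very spot where it stood before. Set things down rather than dropping them, knock nothing over, and leave the ball bearing, the small box and the mug where they are.

Things in the scene. Friction and masses are not known exactly. Their poses are not given: they have to be found in the camera images.
- stock_tray: Shallow open stock tray of grey painted sheet metal, fixed on the counter: 250 mm (its x) by 320 mm (its y), rim 25 mm high, walls and floor 4 mm thick, so goods in it stand 4 mm above the counter. Two small pull handles on its front side (-x, towards the robot). Origin: centre of its underside; z up.
- mat: Black ribbed rubber counter mat, 280 mm (its x) by 170 mm (its y), 4 mm thick, fixed, lying to one side of the stock tray, left or right (the order tray is on the other side): the side area. Origin: centre of its underside; z up.
- order_tray: Open white plastic order tray for the customer's goods, empty: 230 mm (its x) by 160 mm (its y), rim 32 mm high, walls and floor 4 mm thick, fixed, on the other side of the stock tray from the mat. Origin: centre of its underside; z up.
- pulley: Steel V-belt idler pulley lying flat in the back (+x) part of the stock tray: two flanges 54 mm across with a V groove between, 28 mm high, dark bolt hole in the middle of its top face; about 0.25 kg. Grip it across the flanges. The three tall things stand close to its left, right and robot side, in any order. Origin: centre of its underside; z up.
- oil_filter: Spin-on oil filter, the short fat white painted can with a dark band and a fluted, slightly domed top: 66 mm across, 92 mm high, about 0.35 kg, standing upright right beside the pulley. Parallel sides up to 84 mm. Origin: centre of its underside; z up.
- spray_can: Spray can, the slim tall one: aluminium body with a paper label and a flush white overcap, 53 mm across with parallel sides all the way up, 150 mm high in all, about 0.32 kg, standing upright right beside the pulley. Origin: centre of its underside; z up.
- carton: Square brown cardboard carton (full, rigid): 56 mm by 56 mm, 120 mm high, about 0.25 kg, standing upright right beside the pulley, its sides roughly parallel to the tray's. Origin: centre of its underside; x and y square to its side faces, z up.
- bearing: Bystander: ball bearing lying flat near a front (-x) corner of the stock tray, 47 mm across, 14 mm high. Loose; to be left alone. Origin: centre of its underside.
- plug_box: Bystander: small pale paper box lying near the other front corner of the stock tray, 24 mm (its x) by 82 mm (its y), 24 mm high. Loose; to be left alone. Origin: centre of its underside.
- mug: Bystander: white ceramic mug, 76 mm across, 88 mm high, handle at its +y side, standing beyond the stock tray. Loose; to be left alone. Origin: centre of its underside.
There are look-alikes about, which are no part of the job. Leave any orange or purple look-alike of the carton alone.

How it is judged:
By the outcome, as a careful person would: the job done as asked, in the order asked, and still so for the second after the job is handed in, with the robot touching nothing.
It also fails if it takes over 144 s, if anything falls off the work surface, if the arm or the gripper's body presses on something with over 40 N, if the wrist force passes 120 N, or if a joint passes its speed limit or range.

## Working session

There is one attempt and no reset: what is moved stays moved. The work goes in short steps, Python scripts to look and compute and a tool call to move; the robot and the scene stay as the last step left them, time stands still between calls to the robot, and variables do not carry over. Pictures are saved under pics/ and viewed, at most 14 in all, crops included, and the job is handed in when it is done.

Besides the shell and the picture viewer there is one more tool, called after "Call:" by a JSON object that holds its "method" and its "body". play_rows: Moves the arm, as the interface text tells. Its arguments: {"type":"object","properties":{"rows":{"type":"array","items":{"type":"array"}},"claw":{"type":"number"},"newtons":{"type":"number"}},"required":["rows"]}

```bash
ls; mkdir -p pics; python3 - <<'E'
from workcell import bot,cams
import cv2,numpy as np
np.set_printoptions(precision=4,suppress=True)
for n in("scene","top"):
    c=cams.read_camera(n);cv2.imwrite(f"pics/{n}0.png",c["image"][:,:,::-1]);print(n,c["K"],c["T"])
print(bot.read_state())
E
```

```text
pics
scene [[441.5831   0.     318.1192]
 [  0.     441.5831 231.0635]
 [  0.       0.       1.    ]] [[-0.1756  0.6973 -0.6949  1.3146]
 [ 0.9843  0.1105 -0.1378  0.1351]
 [-0.0193 -0.7082 -0.7058  0.71  ]
 [ 0.      0.      0.      1.    ]]
top [[438.2108   0.     313.9889]
 [  0.     438.2108 238.831 ]
 [  0.       0.       1.    ]] [[ 0.0173 -0.9935  0.1121  0.5345]
 [-0.9998 -0.0162  0.011  -0.0178]
 [-0.0091 -0.1122 -0.9936  0.9714]
 [ 0.      0.      0.      1.    ]]
{'time': 0.1, 'q': array([ 1.1501,  0.2647,  1.6053,  0.    ,  1.2737, -0.0369]), 'joint_vel': array([ 0.001 , -0.0021, -0.0029,  0.0008, -0.0013,  0.0014]), 'joint_torque': array([ -0.0001, -51.6696, -36.8595,  -0.0001,   0.0063,  -0.    ]), 'tool_pos': array([0.2524, 0.6252, 0.2077]), 'tcp_rot': array([-0.5991, -3.0834,  0.0031]), 'wrist_force': array([0.1411, 0.4647, 0.0323]), 'torque': array([-0.0016, -0.0326,  0.0241]), 'grip_force': 0.0, 'width': 1.0049577172363056}
```

View pics/scene0.png

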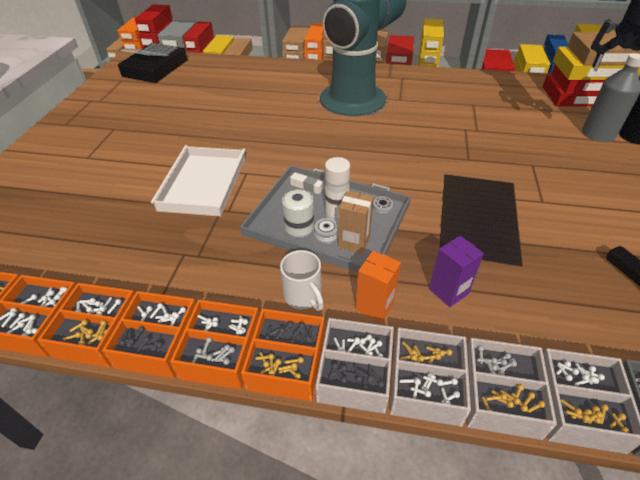

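View pics/top0.png

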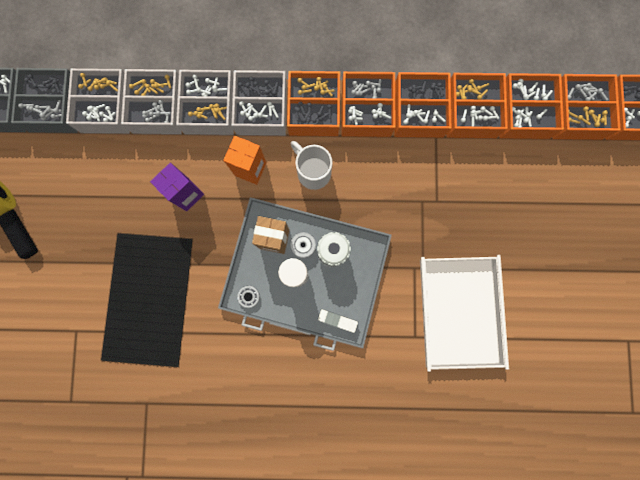

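The scene view shows the tray centre at about (330,215), with the spray can (337,190), filter (298,213), pulley (325,229) and carton (353,222). The mat is at right (480,218), the order tray at left (202,180), and the purple and orange decoys at (456,270) and (378,285). In the top view the carton is at (269,233), pulley (303,244), filter (334,248), can cap (292,272), bearing (248,296), box (338,321), mat (147,300) and order tray (465,313).

```bash
cat > h.py <<'E'
import cv2,numpy as np
from workcell import bot,cams
np.set_printoptions(precision=4,suppress=True)
def ray(c,uv):
    d=c["T"][:3,:3]@np.linalg.solve(c["K"],[uv[0],uv[1],1.]);return c["T"][:3,3],d
def onz(c,uv,z):
    o,d=ray(c,uv);return o+d*(z-o[2])/d[2]
def tri(c1,u1,c2,u2):
    o1,d1=ray(c1,u1);o2,d2=ray(c2,u2)
    s=np.linalg.lstsq(np.c_[d1,-d2],o2-o1,rcond=None)[0]
    p,q=o1+s[0]*d1,o2+s[1]*d2;return (p+q)/2,np.linalg.norm(p-q)
def proj(c,p):
    x=c["K"]@(c["T"][:3,:3].T@(np.asarray(p)-c["T"][:3,3]));return x[:2]/x[2]
E
python3 - <<'E'
import cv2
t=cv2.imread("pics/top0.png");s=cv2.imread("pics/scene0.png")
cv2.imwrite("pics/top_crop.png",cv2.resize(t[190:355,210:400],None,fx=3.5,fy=3.5,interpolation=cv2.INTER_CUBIC))
cv2.imwrite("pics/scene_crop.png",cv2.resize(s[145:275,235:420],None,fx=4,fy=4,interpolation=cv2.INTER_CUBIC))
E
```

```text
(no output)
```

View pics/top_crop.png

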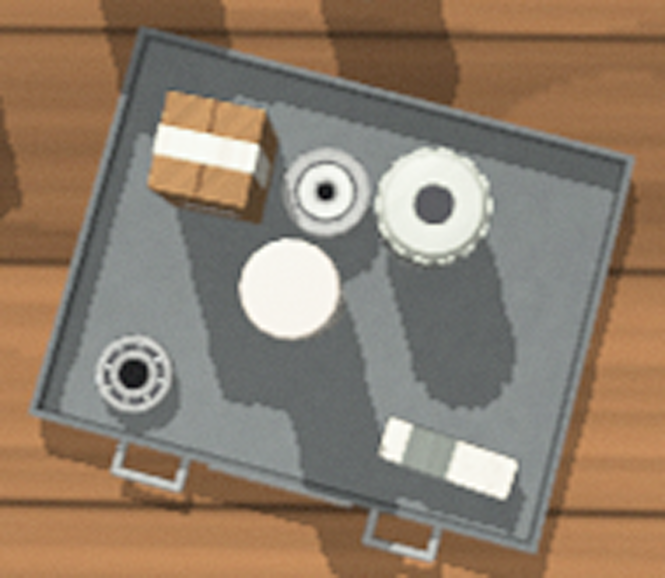

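View pics/scene_crop.png

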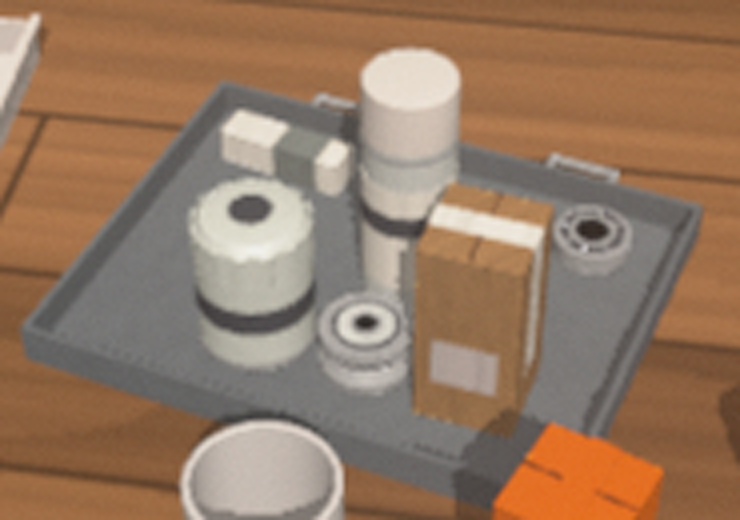

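The crops show the cap (290,289 in the top crop), the pulley hole (325,191), the filter's dark disc (434,203) and the carton top at about (213,150). They also show the tray corners at (143,30), (633,158), (533,550) and (33,412). Now I'll measure them by masks.

```bash
cat > meas.py <<'E'
from h import *
def blob(img,cond,near,r):
    m=cond(img.astype(int)).astype(np.uint8)
    k=np.zeros_like(m);cv2.circle(k,(int(near[0]),int(near[1])),r,1,-1);m*=k
    n,l,s,ce=cv2.connectedComponentsWithStats(m)
    if n<2:return None
    i=1+np.argmax(s[1:,4]);ct=max(cv2.findContours((l==i).astype(np.uint8),0,1)[0],key=cv2.contourArea)
    return ce[i],s[i],ct
dark=lambda i:i.max(2)<105
if __name__=="__main__":
    t=cams.read_camera("top");s=cams.read_camera("scene")
    T=lambda x,y:np.array([(x+.5)/3.5-.5+210,(y+.5)/3.5-.5+190]);S=lambda x,y:np.array([(x+.5)/4-.5+235,(y+.5)/4-.5+145])
    it,is_=t["image"],s["image"]
    w=lambda i:(i.min(2)>200)
    b=blob(it,w,T(290,289),18);print("cap top",b[0],b[1]); cap=b[0]
    for n,a,c in(("pulley",T(325,191),S(366,323)),("filter",T(434,203),S(251,209))):
        b1=blob(it,dark,a,6);b2=blob(is_,dark,c,7);print(n,b1[0],b1[1][4],b2[0],b2[1][4],tri(t,b1[0],s,b2[0]))
    print("cap tri",tri(t,cap,s,S(411,78)),onz(t,cap,.154))
    print("fil onz",onz(t,T(434,203),.096),"pul",onz(t,T(325,191),.032))
    ct=[(143,30),(633,158),(533,550),(33,412)];P=[onz(t,T(*q),.025) for q in ct]
    print("tray",np.array(P),np.mean(P,0),[np.linalg.norm(P[i]-P[i-1]) for i in range(4)])
    sc=[(690,210),(222,85),(27,340)];
    for a,c in zip([ct[3],ct[2],ct[1]],sc):print("rim tri",tri(t,T(*a),s,S(*c)))
    hsv=cv2.cvtColor(it,cv2.COLOR_RGB2HSV);
    x,y=T(150,80).astype(int);X,Y=T(285,230).astype(int)
    print("carton hue/sat/val");print(hsv[y:Y,(x+X)//2-4],"\n",hsv[(y+Y)//2+5,x-4:X+4])
    # mat & order tray
    d=((it.max(2)<60)).astype(np.uint8);d[:,:90]=0;d[:,200:]=0;d[:225]=0;d[375:]=0
    c=max(cv2.findContours(d,0,1)[0],key=cv2.contourArea);r=cv2.minAreaRect(c);print("mat",r,[onz(t,p,.004) for p in cv2.boxPoints(r)],onz(t,r[0],.004))
    d=(it.min(2)>150).astype(np.uint8);d[:,:410]=0;d[:,520:]=0;d[:240]=0;d[385:]=0
    c=max(cv2.findContours(d,0,1)[0],key=cv2.contourArea);r=cv2.minAreaRect(c);print("ord",r,[onz(t,p,.032) for p in cv2.boxPoints(r)],onz(t,r[0],.032))
E
python3 meas.py
```

```text
cap top [292.1391 271.8924] [279 258  28  28 604]
pulley [302.5294 244.3529] 17 [326.     225.1538] 13 (array([0.6279, 0.017 , 0.0337]), np.float64(2.6222957338922065e-05))
filter [333.4937 248.0633] 79 [296.8837 196.6512] 43 (array([ 0.6152, -0.0477,  0.0967]), np.float64(0.00020086102996134557))
cap tri (array([0.564 , 0.0311, 0.1535]), np.float64(0.0006452134104036886)) [0.564  0.0308 0.154 ]
fil onz [ 0.616  -0.0479  0.096 ] pul [0.6283 0.0171 0.032 ]
tray [[ 0.7288  0.1338  0.025 ]
 [ 0.6527 -0.1734  0.025 ]
 [ 0.4134 -0.1126  0.025 ]
 [ 0.4903  0.1932  0.025 ]] [0.5713 0.0102 0.025 ] [np.float64(0.2457652599733369), np.float64(0.3165141472130267), np.float64(0.24699318220271563), np.float64(0.3153420201287633)]
rim tri (array([0.4904, 0.1918, 0.0218]), np.float64(0.004016608718197271))
rim tri (array([ 0.413 , -0.1129,  0.0224]), np.float64(6.850994138873752e-05))
rim tri (array([ 0.6535, -0.1733,  0.0156]), np.float64(0.00339927357491471))
carton hue/sat/val
[[ 98  10 100]
 [ 83  10 103]
 [ 80   8 101]
 [ 98  10 100]
 [ 98  20 102]
 [ 16  52 122]
 [ 15 118 181]
 [ 15 124 197]

[... 1067 characters left out ...]

 [ 24  20 128]
 [ 24  20 129]
 [ 19  37 118]
 [ 20  69  96]
 [ 25  16  98]
 [ 80  15 105]
 [ 78  13 100]
 [ 90   8  98]
 [ 60   3 152]
 [ 40   8 201]
 [ 15   5 207]]
mat ((146.8754425048828, 299.4493408203125), (77.50975799560547, 130.6321563720703), 6.613461017608643) [array([0.3725, 0.4494, 0.004 ]), array([0.656 , 0.4361, 0.004 ]), array([0.6387, 0.2625, 0.004 ]), array([0.3569, 0.2814, 0.004 ])] [0.5037 0.3573 0.004 ]
ord ((464.4707946777344, 312.9738464355469), (116.5979995727539, 81.81828308105469), 86.8201675415039) [array([ 0.6049, -0.2361,  0.032 ]), array([ 0.6175, -0.4108,  0.032 ]), array([ 0.3748, -0.4167,  0.032 ]), array([ 0.3624, -0.2471,  0.032 ])] [ 0.4881 -0.3278  0.032 ]
```

```bash
python3 - <<'E'
from meas import *
t=cams.read_camera("top");s=cams.read_camera("scene")
def hm(c): return cv2.cvtColor(c["image"],cv2.COLOR_RGB2HSV).astype(int)
H=hm(t);m=(((H[...,2]>150)&(H[...,1]>60)&(H[...,0]<22))|(H[...,2]>215)).astype(np.uint8)
k=np.zeros_like(m);k[210:256,248:290]=1;m*=k
m=cv2.morphologyEx(m,cv2.MORPH_CLOSE,np.ones((5,5)))
m=cv2.morphologyEx(m,cv2.MORPH_OPEN,np.ones((5,5)))
c=max(cv2.findContours(m,0,1)[0],key=cv2.contourArea);r=cv2.minAreaRect(c);b=cv2.boxPoints(r)
P=np.array([onz(t,p,.124) for p in b]);print("carton px",r,b);print(P,P.mean(0),[np.linalg.norm(P[i]-P[i-1]) for i in range(4)])
for i in range(2):
    d=P[i+1]-P[i];print("edge ang",np.degrees(np.arctan2(d[1],d[0]))%90-90)
S=lambda x,y:np.array([(x+.5)/4-.5+235,(y+.5)/4-.5+145])
# top-face corners in scene crop
for q in [(453,183),(553,206),(541,260),(414,242)]:
    e=[(tri(t,p,s,S(*q)),p) for p in b];e=min(e,key=lambda z:abs(z[0][0][2]-.124)+z[0][1]);print("corner tri",e[0])
for n,lo,hi in(("orange",5,12),("purple",125,150)):
    for cc,nm in((t,"top"),):
        h=hm(cc);mm=((h[...,0]>=lo)&(h[...,0]<=hi)&(h[...,1]>150)).astype(np.uint8);mm[:135]=0;mm[215:]=0
        ct=max(cv2.findContours(mm,0,1)[0],key=cv2.contourArea);bx=ct[:,0,:]
        Q=np.array([onz(cc,p,.12) for p in bx]);print(n,"xmin/ymin at top z .12",Q.min(0)[:2],Q.max(0)[:2])
E
```

```text
carton px ((268.3269348144531, 231.8654022216797), (28.82906723022461, 28.240720748901367), 11.309932708740234) [[251.4231 242.8846]
 [256.9615 215.1923]
 [285.2308 220.8462]
 [279.6923 248.5385]]
[[0.6201 0.1132 0.124 ]
 [0.6748 0.1041 0.124 ]
 [0.6645 0.0484 0.124 ]
 [0.61   0.0578 0.124 ]] [0.6424 0.0809 0.124 ] [np.float64(0.05627665080319064), np.float64(0.05547862492910519), np.float64(0.056676005741624805), np.float64(0.05535899781149357)]
edge ang -9.388192618988342
edge ang -10.492175254257347
corner tri (array([0.6098, 0.0592, 0.1231]), np.float64(0.0026140891059457136))
corner tri (array([0.6202, 0.1132, 0.1233]), np.float64(0.00017147407675935402))
corner tri (array([0.673 , 0.1072, 0.1322]), np.float64(0.00843883024431116))
corner tri (array([0.6639, 0.048 , 0.1282]), np.float64(0.00013856848150449127))
orange xmin/ymin at top z .12 [0.7401 0.0901] [0.8361 0.1763]
purple xmin/ymin at top z .12 [0.6856 0.2152] [0.7764 0.3182]
```

```bash
cat > plan.py <<'E'
"""plan.py x,y,z,yaw,rows ... : prints rows (tool axes, scaled) from the commanded pose in cmd.json; saves the new one"""
import sys,json,os,numpy as np
c=json.load(open("cmd.json")) if os.path.exists("cmd.json") else [.253,.626,.209,68.01]
p=np.radians(c[3]);X=np.array([-np.sin(p),np.cos(p),0]);Y=np.array([np.cos(p),np.sin(p),0]);Z=np.array([0,0,-1.])
out=[];a=np.array(c)
for w in sys.argv[1:]:
    *b,n=map(float,w.split(","));b=np.array(b)
    for k in range(1,int(n)+1):
        f=k/n;f=f*f*(3-2*f) if n>3 else f;q=a+(b-a)*f;d=(q-c)[:3]
        out.append([[round(float(d@v)/.25,3) for v in(X,Y,Z)],[0,0,round(-(q[3]-c[3])/45,3)]])
    a=b
l=out[-1];e=np.array(c[:3])+.25*(l[0][0]*X+l[0][1]*Y+l[0][2]*Z)
json.dump([*map(float,e),c[3]-45*l[1][2]],open("cmd.json","w"))
m=max(abs(v) for r in out for v in r[0]+r[1]);print(len(out),"rows, max",m)
print(str(out).replace(" ",""))
E
python3 plan.py .36,.42,.22,30,16
```

```text
16 rows, max 0.845
[[[-0.008,-0.007,-0.0],[0,0,np.float64(0.009)]],[[-0.03,-0.026,-0.002],[0,0,np.float64(0.036)]],[[-0.065,-0.056,-0.004],[0,0,np.float64(0.078)]],[[-0.11,-0.094,-0.007],[0,0,np.float64(0.132)]],[[-0.164,-0.14,-0.01],[0,0,np.float64(0.196)]],[[-0.223,-0.191,-0.014],[0,0,np.float64(0.267)]],[[-0.287,-0.246,-0.018],[0,0,np.float64(0.344)]],[[-0.353,-0.302,-0.022],[0,0,np.float64(0.422)]],[[-0.418,-0.358,-0.026],[0,0,np.float64(0.501)]],[[-0.482,-0.413,-0.03],[0,0,np.float64(0.577)]],[[-0.542,-0.464,-0.034],[0,0,np.float64(0.649)]],[[-0.595,-0.509,-0.037],[0,0,np.float64(0.713)]],[[-0.64,-0.548,-0.04],[0,0,np.float64(0.767)]],[[-0.675,-0.578,-0.042],[0,0,np.float64(0.808)]],[[-0.697,-0.597,-0.044],[0,0,np.float64(0.835)]],[[-0.705,-0.604,-0.044],[0,0,np.float64(0.845)]]]
```

```bash
rm -f cmd.json; cat > plan.py <<'E'
"""plan.py x,y,z,yaw ... : prints each waypoint as shift / turn from the commanded pose in cmd.json and the fewest rows; saves the new one"""
import sys,json,os,numpy as np
c=json.load(open("cmd.json")) if os.path.exists("cmd.json") else [.253,.626,.209,68.01]
p=np.radians(c[3]);M=np.array([[-np.sin(p),np.cos(p),0],[np.cos(p),np.sin(p),0],[0,0,-1.]])
a=np.array(c)
for w in sys.argv[1:]:
    b=np.array([*map(float,w.split(","))])
    s=np.round(M@(b-c)[:3]/.25,3);t=round(float(c[3]-b[3])/45,3)
    print(s,t,"rows>=",np.ceil(max(np.linalg.norm((b-a)[:3])/.0417,abs(b[3]-a[3])/7.16)),"" if max(abs(s).max(),abs(t))<=1 else "TOO FAR");a=b
json.dump([*map(float,c[:3]+.25*M.T@s),c[3]-45*t],open("cmd.json","w"))
E
python3 plan.py .36,.42,.22,30; python3 plan.py .48,.22,.22,-10; python3 plan.py .564,.031,.2,-10 .564,.031,.092,-10
```

```text
[-0.705 -0.604 -0.044] 0.845 rows>= 6.0 
[-0.933  0.016  0.   ] 0.889 rows>= 6.0 
[-0.686  0.463  0.08 ] -0.0 rows>= 5.0 
[-0.686  0.463  0.512] -0.0 rows>= 3.0
```

Call:
{"method": "play_rows", "body": {"rows": [[[-0.1,-0.09,-0.01],[0,0,0.12]],[[-0.25,-0.2,-0.02],[0,0,0.28]],[[-0.4,-0.34,-0.03],[0,0,0.44]],[[-0.55,-0.47,-0.04],[0,0,0.6]],[[-0.65,-0.56,-0.044],[0,0,0.76]],[[-0.705,-0.604,-0.044],[0,0,0.845]],[[-0.705,-0.604,-0.044],[0,0,0.845]],[[-0.705,-0.604,-0.044],[0,0,0.845]],[[-0.705,-0.604,-0.044],[0,0,0.845]],[[-0.705,-0.604,-0.044],[0,0,0.845]],[[-0.705,-0.604,-0.044],[0,0,0.845]],[[-0.705,-0.604,-0.044],[0,0,0.845]]], "claw": 1, "newtons": 40}}

```text
time: 1.3
tool_pos: [0.359, 0.4209, 0.2197]
tcp_rot: [-1.568, -2.722, 0.0]
wrist_force: [-0.1, -0.8, -0.1]
width: 1.003
grip_force: 0.0
```

Call:
{"method": "play_rows", "body": {"rows": [[[-0.15,0,0],[0,0,0.15]],[[-0.3,0.01,0],[0,0,0.3]],[[-0.45,0.01,0],[0,0,0.45]],[[-0.6,0.01,0],[0,0,0.6]],[[-0.75,0.01,0],[0,0,0.75]],[[-0.933,0.016,0],[0,0,0.889]],[[-0.933,0.016,0],[0,0,0.889]],[[-0.933,0.016,0],[0,0,0.889]],[[-0.933,0.016,0],[0,0,0.889]],[[-0.933,0.016,0],[0,0,0.889]],[[-0.933,0.016,0],[0,0,0.889]],[[-0.933,0.016,0],[0,0,0.889]]]}}

```text
time: 2.3
tool_pos: [0.479, 0.2212, 0.2198]
tcp_rot: [-2.404, -2.022, 0.0]
wrist_force: [-0.6, 0.3, 0.8]
width: 0.998
grip_force: 0.0
```

Call:
{"method": "play_rows", "body": {"rows": [[[-0.15,0.1,0.02],[0,0,0]],[[-0.3,0.2,0.04],[0,0,0]],[[-0.45,0.3,0.06],[0,0,0]],[[-0.6,0.4,0.08],[0,0,0]],[[-0.686,0.463,0.08],[0,0,0]],[[-0.686,0.463,0.08],[0,0,0]],[[-0.686,0.463,0.08],[0,0,0]],[[-0.686,0.463,0.08],[0,0,0]],[[-0.686,0.463,0.14],[0,0,0]],[[-0.686,0.463,0.2],[0,0,0]],[[-0.686,0.463,0.26],[0,0,0]],[[-0.686,0.463,0.32],[0,0,0]],[[-0.686,0.463,0.38],[0,0,0]],[[-0.686,0.463,0.44],[0,0,0]],[[-0.686,0.463,0.48],[0,0,0]],[[-0.686,0.463,0.512],[0,0,0]],[[-0.686,0.463,0.512],[0,0,0]],[[-0.686,0.463,0.512],[0,0,0]]]}}

```text
time: 3.8
tool_pos: [0.5636, 0.0316, 0.0919]
tcp_rot: [-2.406, -2.02, 0.0]
wrist_force: [0.8, -0.2, 0.1]
width: 0.997
grip_force: 0.0
```

```bash
python3 - <<'E'
from h import *
t=cams.read_camera("top");s=cams.read_camera("scene")
a=cv2.resize(t["image"][190:355,210:400],None,fx=3,fy=3);b=cv2.resize(s["image"][115:275,235:420],None,fx=3,fy=3)[:495]
b=cv2.copyMakeBorder(b,0,495-len(b),0,0,0);im=cv2.resize(np.hstack([a[:,:570],b]),None,fx=.7,fy=.7)
cv2.imwrite("pics/c1.png",im[...,::-1]);print(im.shape)
E
python3 plan.py .564,.031,.092,-10 .564,.031,.162,-10 .50,.15,.162,-10
```

```text
(346, 788, 3)
[ 0. -0.  0.] -0.0 rows>= 1.0 
[ 0.   -0.   -0.28] -0.0 rows>= 2.0 
[ 0.424 -0.335 -0.28 ] -0.0 rows>= 4.0
```

View pics/c1.png

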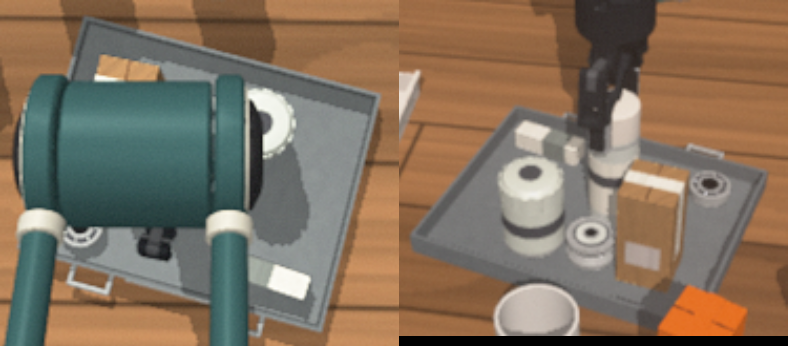

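The scene crop shows the open fingers around the can at (610,110), with the neighbours untouched. I'll close and lift a little.

Call:
{"method": "play_rows", "body": {"rows": [[[0,0,0],[0,0,0]],[[0,0,0],[0,0,0]],[[0,0,0],[0,0,0]],[[0,0,0],[0,0,0]],[[0,0,0],[0,0,0]],[[0,0,0],[0,0,0]],[[0,0,0],[0,0,0]],[[0,0,0],[0,0,0]],[[0,0,0],[0,0,0]],[[0,0,0],[0,0,0]],[[0,0,0],[0,0,0]],[[0,0,0],[0,0,0]]], "claw": -1, "newtons": 40}}

```text
time: 4.9
tool_pos: [0.5647, 0.0308, 0.0929]
tcp_rot: [2.406, 2.018, 0.002]
wrist_force: [-0.6, 0.5, 6.0]
width: 0.611
grip_force: 43.0
```

```bash
python3 plan.py .405,.325,.162,-10; python3 plan.py .405,.325,.0925,-10;cat cmd.json
```

```text
[ 0.624 -0.496  0.   ] -0.0 rows>= 5.0 
[-0.    -0.     0.278] -0.0 rows>= 2.0 
[0.40507279196029466, 0.32508448825475444, 0.0925, -10.019999999999996]
```

Call:
{"method": "play_rows", "body": {"rows": [[[0,0,-0.03],[0,0,0]],[[0,0,-0.08],[0,0,0]],[[0,0,-0.14],[0,0,0]],[[0,0,-0.2],[0,0,0]],[[0,0,-0.25],[0,0,0]],[[0,0,-0.28],[0,0,0]],[[0.04,-0.03,-0.28],[0,0,0]],[[0.1,-0.08,-0.28],[0,0,0]],[[0.18,-0.14,-0.28],[0,0,0]],[[0.26,-0.21,-0.28],[0,0,0]],[[0.33,-0.26,-0.28],[0,0,0]],[[0.38,-0.3,-0.28],[0,0,0]],[[0.41,-0.32,-0.28],[0,0,0]],[[0.424,-0.335,-0.28],[0,0,0]],[[0.424,-0.335,-0.28],[0,0,0]]]}}

```text
time: 6.15
tool_pos: [0.4988, 0.1505, 0.1614]
tcp_rot: [-2.405, -2.02, 0.002]
wrist_force: [0.6, 0.7, -2.9]
width: 0.612
grip_force: 42.9
```

Call:
{"method": "play_rows", "body": {"rows": [[[0.05,-0.04,0],[0,0,0]],[[0.12,-0.1,0],[0,0,0]],[[0.2,-0.16,0],[0,0,0]],[[0.29,-0.23,0],[0,0,0]],[[0.38,-0.3,0],[0,0,0]],[[0.47,-0.37,0],[0,0,0]],[[0.54,-0.43,0],[0,0,0]],[[0.59,-0.47,0],[0,0,0]],[[0.624,-0.496,0],[0,0,0]],[[0.624,-0.496,0],[0,0,0]],[[0.624,-0.496,0],[0,0,0]],[[0.624,-0.496,0],[0,0,0]]]}}

```text
time: 7.15
tool_pos: [0.4055, 0.324, 0.1617]
tcp_rot: [2.407, 2.018, -0.001]
wrist_force: [-0.1, -0.6, -3.1]
width: 0.611
grip_force: 43.1
```

Call:
{"method": "play_rows", "body": {"rows": [[[0,0,0.05],[0,0,0]],[[0,0,0.1],[0,0,0]],[[0,0,0.15],[0,0,0]],[[0,0,0.2],[0,0,0]],[[0,0,0.23],[0,0,0]],[[0,0,0.25],[0,0,0]],[[0,0,0.26],[0,0,0]],[[0,0,0.265],[0,0,0]],[[0,0,0.27],[0,0,0]],[[0,0,0.274],[0,0,0]],[[0,0,0.274],[0,0,0]],[[0,0,0.274],[0,0,0]]]}}

```text
time: 8.15
tool_pos: [0.4051, 0.3253, 0.0939]
tcp_rot: [2.407, 2.019, 0.001]
wrist_force: [0.6, 0.2, -4.0]
width: 0.605
grip_force: 43.1
```

```bash
python3 - <<'E'
import json
json.dump([.4051,.3251,.162-.274*.25,-10.02],open("cmd.json","w"))
E
cat cmd.json; python3 plan.py .4051,.3251,.20,-10.02 .50,.20,.20,-10; python3 plan.py .642,.081,.16,-10 .642,.081,.062,-10
```

```text
[0.4051, 0.3251, 0.0935, -10.02][ 0.     0.    -0.426] 0.0 rows>= 3.0 
[-0.427  0.461 -0.426] -0.0 rows>= 4.0 
[-0.37   0.642  0.16 ] -0.0 rows>= 5.0 
[-0.37   0.642  0.552] -0.0 rows>= 3.0
```

Call:
{"method": "play_rows", "body": {"rows": [[[0,0,0.002],[0,0,0]],[[0,0,0.004],[0,0,0]],[[0,0,0.006],[0,0,0]],[[0,0,0.006],[0,0,0]],[[0,0,0.006],[0,0,0]]]}}

```text
time: 8.57
tool_pos: [0.4052, 0.3254, 0.0929]
tcp_rot: [-2.407, -2.019, -0.002]
wrist_force: [-1.8, -0.8, 5.7]
width: 0.61
grip_force: 43.8
```

Call:
{"method": "play_rows", "body": {"rows": [[[0,0,0],[0,0,0]],[[0,0,0],[0,0,0]],[[0,0,0],[0,0,0]],[[0,0,0],[0,0,0]],[[0,0,0],[0,0,0]],[[0,0,0],[0,0,0]],[[0,0,-0.05],[0,0,0]],[[0,0,-0.12],[0,0,0]],[[0,0,-0.2],[0,0,0]],[[0,0,-0.3],[0,0,0]],[[0,0,-0.4],[0,0,0]],[[0,0,-0.432],[0,0,0]],[[-0.1,0.11,-0.432],[0,0,0]],[[-0.2,0.22,-0.432],[0,0,0]],[[-0.3,0.33,-0.432],[0,0,0]],[[-0.427,0.461,-0.432],[0,0,0]],[[-0.427,0.461,-0.432],[0,0,0]],[[-0.427,0.461,-0.432],[0,0,0]]], "claw": 1}}

```text
time: 10.07
tool_pos: [0.5008, 0.1978, 0.1996]
tcp_rot: [2.411, 2.014, -0.001]
wrist_force: [-0.6, 0.2, 0.2]
width: 1.001
grip_force: 0.0
```

Call:
{"method": "play_rows", "body": {"rows": [[[-0.1,0.16,0.04],[0,0,0]],[[-0.2,0.32,0.08],[0,0,0]],[[-0.29,0.48,0.12],[0,0,0]],[[-0.37,0.642,0.16],[0,0,0]],[[-0.37,0.642,0.16],[0,0,0]],[[-0.37,0.642,0.16],[0,0,0]],[[-0.37,0.642,0.16],[0,0,0]],[[-0.37,0.642,0.22],[0,0,0]],[[-0.37,0.642,0.28],[0,0,0]],[[-0.37,0.642,0.34],[0,0,0]],[[-0.37,0.642,0.4],[0,0,0]],[[-0.37,0.642,0.46],[0,0,0]],[[-0.37,0.642,0.52],[0,0,0]],[[-0.37,0.642,0.552],[0,0,0]],[[-0.37,0.642,0.552],[0,0,0]],[[-0.37,0.642,0.552],[0,0,0]]]}}

```text
time: 11.4
tool_pos: [0.6408, 0.082, 0.062]
tcp_rot: [-2.405, -2.02, 0.001]
wrist_force: [0.3, -0.2, 0.9]
width: 0.998
grip_force: 0.0
```

```bash
python3 - <<'E'
from h import *
s=cams.read_camera("scene")
cv2.imwrite("pics/s2.png",cv2.resize(s["image"][110:310,220:540],None,fx=2.4,fy=2.4)[...,::-1])
E
```

```text
(no output)
```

View pics/s2.png

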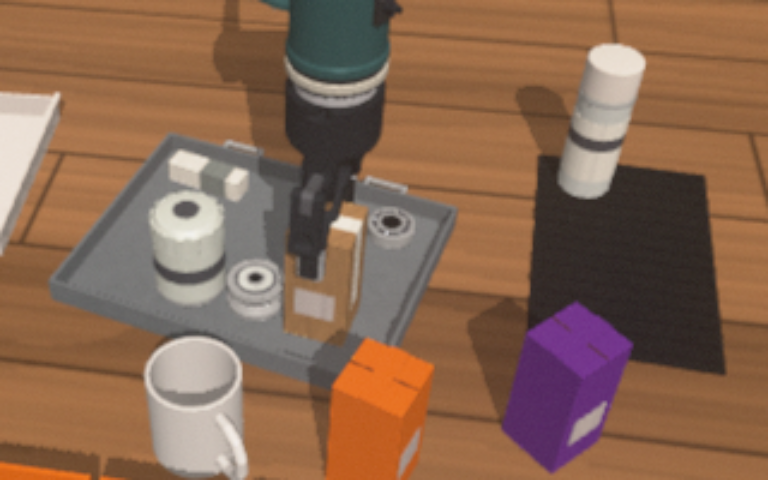

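The can stands upright on the mat with its base at about (585,183). The open fingers are around the carton at (318,255), with the decoys and mug untouched. Closing now.

Call:
{"method": "play_rows", "body": {"rows": [[[0,0,0],[0,0,0]],[[0,0,0],[0,0,0]],[[0,0,0],[0,0,0]],[[0,0,0],[0,0,0]],[[0,0,0],[0,0,0]],[[0,0,0],[0,0,0]],[[0,0,0],[0,0,0]],[[0,0,0],[0,0,0]],[[0,0,0],[0,0,0]],[[0,0,0],[0,0,0]]], "claw": -1, "newtons": 40}}

```text
time: 12.28
tool_pos: [0.6429, 0.0809, 0.0634]
tcp_rot: [2.406, 2.018, 0.003]
wrist_force: [-0.5, 0.1, 6.0]
width: 0.65
grip_force: 44.2
```

```bash
python3 plan.py .642,.081,.132,-10 .58,.23,.132,-10;  python3 plan.py .505,.385,.132,-10 .505,.385,.064,-10; cat cmd.json
```

```text
[ 0.    0.   -0.28] -0.0 rows>= 2.0 
[ 0.544 -0.348 -0.28 ] -0.0 rows>= 4.0 
[ 0.558 -0.403  0.   ] -0.0 rows>= 5.0 
[ 0.558 -0.403  0.272] -0.0 rows>= 2.0 
[0.5050246275463026, 0.3848756748998514, 0.064, -10.02]
```

Call:
{"method": "play_rows", "body": {"rows": [[[0,0,-0.03],[0,0,0]],[[0,0,-0.08],[0,0,0]],[[0,0,-0.14],[0,0,0]],[[0,0,-0.2],[0,0,0]],[[0,0,-0.25],[0,0,0]],[[0,0,-0.28],[0,0,0]],[[0.05,-0.03,-0.28],[0,0,0]],[[0.12,-0.08,-0.28],[0,0,0]],[[0.21,-0.13,-0.28],[0,0,0]],[[0.3,-0.19,-0.28],[0,0,0]],[[0.39,-0.25,-0.28],[0,0,0]],[[0.47,-0.3,-0.28],[0,0,0]],[[0.52,-0.33,-0.28],[0,0,0]],[[0.544,-0.348,-0.28],[0,0,0]],[[0.544,-0.348,-0.28],[0,0,0]]]}}

```text
time: 13.53
tool_pos: [0.5786, 0.2312, 0.1314]
tcp_rot: [-2.404, -2.021, 0.001]
wrist_force: [-0.8, -0.2, -1.7]
width: 0.653
grip_force: 43.5
```

Call:
{"method": "play_rows", "body": {"rows": [[[0.05,-0.04,0],[0,0,0]],[[0.13,-0.09,0],[0,0,0]],[[0.22,-0.16,0],[0,0,0]],[[0.31,-0.22,0],[0,0,0]],[[0.4,-0.29,0],[0,0,0]],[[0.48,-0.35,0],[0,0,0]],[[0.53,-0.38,0],[0,0,0]],[[0.558,-0.403,0],[0,0,0]],[[0.558,-0.403,0],[0,0,0]],[[0.558,-0.403,0.05],[0,0,0]],[[0.558,-0.403,0.1],[0,0,0]],[[0.558,-0.403,0.15],[0,0,0]],[[0.558,-0.403,0.2],[0,0,0]],[[0.558,-0.403,0.24],[0,0,0]],[[0.558,-0.403,0.26],[0,0,0]],[[0.558,-0.403,0.266],[0,0,0]],[[0.558,-0.403,0.272],[0,0,0]],[[0.558,-0.403,0.272],[0,0,0]],[[0.558,-0.403,0.272],[0,0,0]]]}}

```text
time: 15.12
tool_pos: [0.5051, 0.385, 0.0642]
tcp_rot: [2.407, 2.019, 0.001]
wrist_force: [0.6, -1.1, -2.0]
width: 0.652
grip_force: 43.5
```

Call:
{"method": "play_rows", "body": {"rows": [[[0,0,0.002],[0,0,0]],[[0,0,0.004],[0,0,0]],[[0,0,0.004],[0,0,0]],[[0,0,0.004],[0,0,0]]]}}

```text
time: 15.45
tool_pos: [0.505, 0.3851, 0.0634]
tcp_rot: [2.407, 2.019, 0.002]
wrist_force: [-0.2, -1.3, -0.1]
width: 0.65
grip_force: 43.6
```

```bash
echo '[0.505,0.3849,0.063,-10.02]'>cmd.json; python3 plan.py .505,.3849,.2,-10.02 .56,.18,.2,-10; python3 plan.py .616,-.048,.14,-10 .616,-.048,.046,-10
```

```text
[ 0.     0.    -0.548] 0.0 rows>= 4.0 
[-0.769  0.359 -0.548] -0.0 rows>= 6.0 
[-0.859  0.38   0.24 ] -0.0 rows>= 6.0 
[-0.859  0.38   0.616] -0.0 rows>= 3.0
```

Call:
{"method": "play_rows", "body": {"rows": [[[0,0,0.002],[0,0,0]],[[0,0,0.002],[0,0,0]],[[0,0,0.002],[0,0,0]]]}}

```text
time: 15.7
tool_pos: [0.5051, 0.3851, 0.0634]
tcp_rot: [-2.407, -2.019, -0.002]
wrist_force: [-1.6, 0.1, 4.9]
width: 0.652
grip_force: 44.1
```

Call:
{"method": "play_rows", "body": {"rows": [[[0,0,0],[0,0,0]],[[0,0,0],[0,0,0]],[[0,0,0],[0,0,0]],[[0,0,0],[0,0,0]],[[0,0,0],[0,0,0]],[[0,0,0],[0,0,0]],[[0,0,-0.05],[0,0,0]],[[0,0,-0.15],[0,0,0]],[[0,0,-0.28],[0,0,0]],[[0,0,-0.42],[0,0,0]],[[0,0,-0.55],[0,0,0]],[[0,0,-0.55],[0,0,0]],[[-0.15,0.07,-0.55],[0,0,0]],[[-0.3,0.14,-0.55],[0,0,0]],[[-0.45,0.21,-0.55],[0,0,0]],[[-0.6,0.28,-0.55],[0,0,0]],[[-0.769,0.359,-0.55],[0,0,0]],[[-0.769,0.359,-0.55],[0,0,0]],[[-0.769,0.359,-0.55],[0,0,0]]], "claw": 1}}

```text
time: 17.28
tool_pos: [0.5605, 0.1773, 0.2008]
tcp_rot: [2.411, 2.013, 0.001]
wrist_force: [0.1, -0.5, -0.0]
width: 0.997
grip_force: 0.0
```

Call:
{"method": "play_rows", "body": {"rows": [[[-0.15,0.07,0.04],[0,0,0]],[[-0.3,0.13,0.08],[0,0,0]],[[-0.45,0.2,0.12],[0,0,0]],[[-0.6,0.27,0.16],[0,0,0]],[[-0.75,0.33,0.2],[0,0,0]],[[-0.859,0.38,0.24],[0,0,0]],[[-0.859,0.38,0.24],[0,0,0]],[[-0.859,0.38,0.24],[0,0,0]],[[-0.859,0.38,0.24],[0,0,0]],[[-0.859,0.38,0.24],[0,0,0]],[[-0.859,0.38,0.28],[0,0,0]],[[-0.859,0.38,0.34],[0,0,0]],[[-0.859,0.38,0.4],[0,0,0]],[[-0.859,0.38,0.46],[0,0,0]],[[-0.859,0.38,0.52],[0,0,0]],[[-0.859,0.38,0.58],[0,0,0]],[[-0.859,0.38,0.616],[0,0,0]],[[-0.859,0.38,0.616],[0,0,0]],[[-0.859,0.38,0.616],[0,0,0]]]}}

```text
time: 18.87
tool_pos: [0.6154, -0.0473, 0.0454]
tcp_rot: [-2.405, -2.02, 0.001]
wrist_force: [0.2, -0.4, 0.3]
width: 0.996
grip_force: 0.0
```

Call:
{"method": "play_rows", "body": {"rows": [[[0,0,0],[0,0,0]],[[0,0,0],[0,0,0]],[[0,0,0],[0,0,0]],[[0,0,0],[0,0,0]],[[0,0,0],[0,0,0]],[[0,0,0],[0,0,0]],[[0,0,0],[0,0,0]],[[0,0,0],[0,0,0]]], "claw": -1, "newtons": 40}}

```text
time: 19.53
tool_pos: [0.6168, -0.0482, 0.0478]
tcp_rot: [2.406, 2.018, 0.003]
wrist_force: [-2.4, 1.1, 6.0]
width: 0.75
grip_force: 44.3
```

```bash
python3 plan.py .616,-.048,.116,-10 .605,.14,.116,-10;  python3 plan.py .592,.325,.116,-10 .592,.325,.048,-10; cat cmd.json
```

```text
[ 0.   -0.   -0.28] -0.0 rows>= 2.0 
[ 0.733 -0.175 -0.28 ] -0.0 rows>= 5.0 
[ 0.72 -0.18  0.  ] -0.0 rows>= 5.0 
[ 0.72  -0.18   0.272] -0.0 rows>= 2.0 
[0.5919235725928583, 0.325114090057154, 0.048000000000000015, -10.02]
```

Call:
{"method": "play_rows", "body": {"rows": [[[0,0,-0.03],[0,0,0]],[[0,0,-0.08],[0,0,0]],[[0,0,-0.14],[0,0,0]],[[0,0,-0.2],[0,0,0]],[[0,0,-0.25],[0,0,0]],[[0,0,-0.28],[0,0,0]],[[0,0,-0.28],[0,0,0]],[[0.05,-0.01,-0.28],[0,0,0]],[[0.13,-0.03,-0.28],[0,0,0]],[[0.23,-0.05,-0.28],[0,0,0]],[[0.33,-0.08,-0.28],[0,0,0]],[[0.43,-0.1,-0.28],[0,0,0]],[[0.53,-0.13,-0.28],[0,0,0]],[[0.62,-0.15,-0.28],[0,0,0]],[[0.69,-0.165,-0.28],[0,0,0]],[[0.733,-0.175,-0.28],[0,0,0]],[[0.733,-0.175,-0.28],[0,0,0]],[[0.733,-0.175,-0.28],[0,0,0]]]}}

```text
time: 21.03
tool_pos: [0.6039, 0.1401, 0.115]
tcp_rot: [-2.405, -2.021, 0.003]
wrist_force: [0.5, -0.2, -4.2]
width: 0.753
grip_force: 45.6
```

Call:
{"method": "play_rows", "body": {"rows": [[[0.06,-0.01,0],[0,0,0]],[[0.15,-0.04,0],[0,0,0]],[[0.26,-0.07,0],[0,0,0]],[[0.37,-0.09,0],[0,0,0]],[[0.48,-0.12,0],[0,0,0]],[[0.58,-0.14,0],[0,0,0]],[[0.66,-0.16,0],[0,0,0]],[[0.72,-0.18,0],[0,0,0]],[[0.72,-0.18,0],[0,0,0]],[[0.72,-0.18,0],[0,0,0]],[[0.72,-0.18,0.05],[0,0,0]],[[0.72,-0.18,0.1],[0,0,0]],[[0.72,-0.18,0.15],[0,0,0]],[[0.72,-0.18,0.2],[0,0,0]],[[0.72,-0.18,0.24],[0,0,0]],[[0.72,-0.18,0.26],[0,0,0]],[[0.72,-0.18,0.266],[0,0,0]],[[0.72,-0.18,0.272],[0,0,0]],[[0.72,-0.18,0.272],[0,0,0]],[[0.72,-0.18,0.272],[0,0,0]]]}}

```text
time: 22.7
tool_pos: [0.5921, 0.3251, 0.048]
tcp_rot: [2.406, 2.019, 0.002]
wrist_force: [0.3, -0.8, -3.6]
width: 0.75
grip_force: 45.7
```

Call:
{"method": "play_rows", "body": {"rows": [[[0,0,0.002],[0,0,0]],[[0,0,0.004],[0,0,0]],[[0,0,0.004],[0,0,0]],[[0,0,0.004],[0,0,0]]]}}

```text
time: 23.03
tool_pos: [0.5922, 0.3253, 0.0479]
tcp_rot: [2.407, 2.019, 0.002]
wrist_force: [-2.0, -0.1, 3.4]
width: 0.747
grip_force: 46.3
```

```bash
echo '[0.5919,0.3251,0.047,-10.02]'>cmd.json; python3 plan.py .5919,.3251,.17,-10.02 .48,.14,.2,-10; python3 plan.py .628,.017,.12,-10 .628,.017,.007,-10
```

```text
[ 0.     0.    -0.492] 0.0 rows>= 3.0 
[-0.807 -0.312 -0.612] -0.0 rows>= 6.0 
[-0.381  0.669  0.32 ] -0.0 rows>= 5.0 
[-0.381  0.669  0.772] -0.0 rows>= 3.0
```

Call:
{"method": "play_rows", "body": {"rows": [[[0,0,0],[0,0,0]],[[0,0,0],[0,0,0]],[[0,0,0],[0,0,0]],[[0,0,0],[0,0,0]],[[0,0,0],[0,0,0]],[[0,0,-0.05],[0,0,0]],[[0,0,-0.15],[0,0,0]],[[0,0,-0.3],[0,0,0]],[[0,0,-0.42],[0,0,0]],[[0,0,-0.492],[0,0,0]],[[0,0,-0.492],[0,0,0]],[[-0.15,0.06,-0.53],[0,0,0]],[[-0.3,0.12,-0.56],[0,0,0]],[[-0.45,0.18,-0.59],[0,0,0]],[[-0.6,0.24,-0.612],[0,0,0]],[[-0.7,0.28,-0.612],[0,0,0]],[[-0.7,0.28,-0.612],[0,0,0]]], "claw": 1}}

```text
time: 24.45
tool_pos: [0.6311, 0.1349, 0.2001]
tcp_rot: [2.41, 2.012, -0.002]
wrist_force: [0.3, 0.7, -0.2]
width: 0.995
grip_force: 0.0
```

I ended at a different hover point than planned, high and clear of everything. I'll correct the bookkeeping and check the pulley and the mat.

```bash
python3 - <<'E'
from meas import *
import json
p=np.radians(-10.02);X=np.array([-np.sin(p),np.cos(p)]);Y=np.array([np.cos(p),np.sin(p)])
c=np.array([.5919,.3251])+.25*(-.7*X+.28*Y);json.dump([*c,.2,-10.02],open("cmd.json","w"));print(c)
s=cams.read_camera("scene");t=cams.read_camera("top")
b=blob(s["image"],dark,(326,225),7);print(b[0],b[1][4],onz(s,b[0],.0335))
a=cv2.resize(t["image"][180:380,80:400],None,fx=1.8,fy=1.8);d=cv2.resize(s["image"][130:290,235:540],(a.shape[1],300))
cv2.imwrite("pics/c3.png",np.vstack([a[:300],d])[:600,:,::-1])
E
python3 plan.py .628,.017,.14,-10 .628,.017,.007,-10
```

```text
[0.6304 0.1406]
[326.     225.1538] 13 [0.6276 0.0169 0.0335]
[-0.488  0.077  0.24 ] -0.0 rows>= 4.0 
[-0.488  0.077  0.772] -0.0 rows>= 4.0
```

View pics/c3.png

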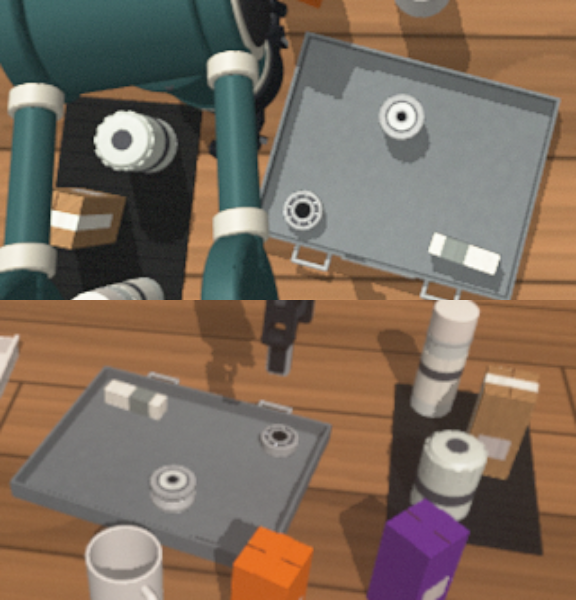

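All three stand on the mat: the filter at (130,143), carton (88,218) and can (125,290) in the upper half. The pulley is unmoved at (402,117). Going for the pulley.

Call:
{"method": "play_rows", "body": {"rows": [[[-0.15,0.02,0.08],[0,0,0]],[[-0.3,0.05,0.16],[0,0,0]],[[-0.42,0.07,0.22],[0,0,0]],[[-0.488,0.077,0.24],[0,0,0]],[[-0.488,0.077,0.24],[0,0,0]],[[-0.488,0.077,0.24],[0,0,0]],[[-0.488,0.077,0.24],[0,0,0]],[[-0.488,0.077,0.24],[0,0,0]],[[-0.488,0.077,0.32],[0,0,0]],[[-0.488,0.077,0.4],[0,0,0]],[[-0.488,0.077,0.48],[0,0,0]],[[-0.488,0.077,0.54],[0,0,0]],[[-0.488,0.077,0.6],[0,0,0]],[[-0.488,0.077,0.65],[0,0,0]],[[-0.488,0.077,0.7],[0,0,0]],[[-0.488,0.077,0.74],[0,0,0]],[[-0.488,0.077,0.76],[0,0,0]],[[-0.488,0.077,0.772],[0,0,0]],[[-0.488,0.077,0.772],[0,0,0]],[[-0.488,0.077,0.772],[0,0,0]]], "claw": 0.65}}

```text
time: 26.22
tool_pos: [0.6284, 0.0169, 0.0074]
tcp_rot: [2.407, 2.018, 0.001]
wrist_force: [-0.3, 0.3, -0.7]
width: 0.821
grip_force: 0.0
```

Call:
{"method": "play_rows", "body": {"rows": [[[0,0,0],[0,0,0]],[[0,0,0],[0,0,0]],[[0,0,0],[0,0,0]],[[0,0,0],[0,0,0]],[[0,0,0],[0,0,0]],[[0,0,0],[0,0,0]],[[0,0,0],[0,0,0]],[[0,0,0],[0,0,0]]], "claw": -1, "newtons": 50}}

```text
time: 26.88
tool_pos: [0.6294, 0.0171, 0.0097]
tcp_rot: [2.406, 2.018, 0.004]
wrist_force: [-3.2, 1.0, 9.7]
width: 0.001
grip_force: 4.8
```

```bash
python3 plan.py .628,.017,.097,-10 .57,-.155,.097,-10;  python3 plan.py .488,-.328,.097,-10 .488,-.328,.010,-10; cat cmd.json
```

```text
[-0.   -0.   -0.36] -0.0 rows>= 3.0 
[-0.718 -0.109 -0.36 ] -0.0 rows>= 5.0 
[-0.739 -0.203  0.   ] -0.0 rows>= 5.0 
[-0.739 -0.203  0.348] -0.0 rows>= 3.0 
[0.48792624102725185, -0.32802141478064917, 0.010000000000000009, -10.02]
```

The fingers shut without the pulley between them. Looking before doing anything.

```bash
echo '[0.628,0.017,0.007,-10.02]'>cmd.json; python3 - <<'E'
from h import *
s=cams.read_camera("scene");t=cams.read_camera("top")
d=cv2.resize(s["image"][140:270,260:420],None,fx=4.5,fy=4.5,interpolation=cv2.INTER_CUBIC)
cv2.imwrite("pics/c4.png",d[:,:,::-1])
E
```

```text
(no output)
```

View pics/c4.png

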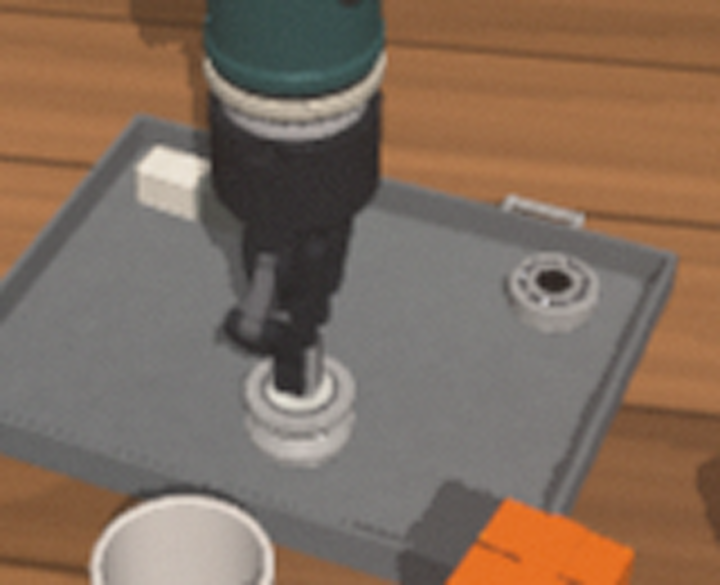

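Call:
{"method": "play_rows", "body": {"rows": [[[0,0,-0.02],[0,0,0]],[[0,0,-0.05],[0,0,0]],[[0,0,-0.1],[0,0,0]],[[0,0,-0.16],[0,0,0]],[[0,0,-0.22],[0,0,0]],[[0,0,-0.28],[0,0,0]],[[0,0,-0.28],[0,0,0]]]}}

```text
time: 27.57
tool_pos: [0.6311, 0.0169, 0.0817]
tcp_rot: [2.403, 2.016, 0.009]
wrist_force: [0.3, 0.4, 0.9]
width: 0.001
grip_force: 0.0
```

```bash
echo '[0.628,0.017,0.077,-10.02]'>cmd.json; python3 - <<'E'
from meas import *
print(bot.read_state())
s=cams.read_camera("scene");t=cams.read_camera("top")
for z in(.01,.032,.077):print(z,proj(s,(.628,.017,z)),proj(t,(.628,.017,z)))
a=cv2.resize(t["image"][210:310,250:380],None,fx=3,fy=3,interpolation=cv2.INTER_CUBIC)
d=cv2.resize(s["image"][150:250,265:395],None,fx=6,fy=6,interpolation=cv2.INTER_CUBIC)
cv2.imwrite("pics/c5.png",d[:600,:,::-1])
E
```

```text
{'time': 27.5667, 'q': array([-0.0127,  0.2827,  1.8269, -0.    ,  1.0247,  0.1622]), 'joint_vel': array([ 0.    ,  0.0263,  0.0268,  0.0003, -0.0456, -0.0003]), 'joint_torque': array([  0.0544, -45.9777, -29.9128,   0.0001,   0.579 ,  -0.    ]), 'tool_pos': array([0.6311, 0.0169, 0.0817]), 'tcp_rot': array([2.4033, 2.0158, 0.0088]), 'wrist_force': array([0.257 , 0.4094, 0.859 ]), 'torque': array([ 0.0075, -0.0375, -0.0087]), 'grip_force': 0.0, 'width': 0.0008360752971949025}
0.01 [326.0686 232.8085] [302.8874 245.3603]
0.032 [326.0029 225.7576] [302.5376 244.3656]
0.077 [325.8616 210.6099] [301.7692 242.1806]
```

View pics/c5.png

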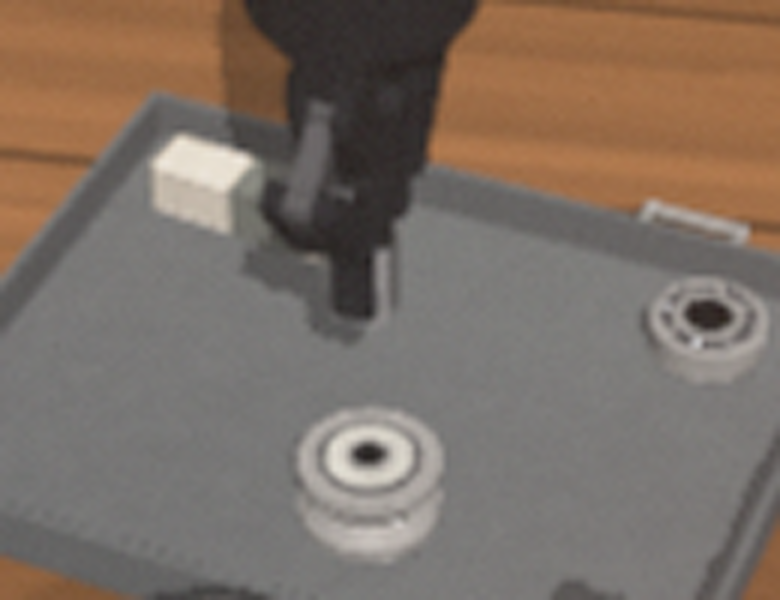

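The pulley is still flat in place, with its hole at about (326,226) in the full image. The free fingertips appear about 20 mm higher than the reported TCP, at row 203 where row 209 was expected. That fits the fingers having closed on top of the pulley. I'll retry about 20 mm lower, watching the force.

Call:
{"method": "play_rows", "body": {"rows": [[[0,0,0],[0,0,0]],[[0,0,0],[0,0,0]],[[0,0,0],[0,0,0]],[[0,0,0],[0,0,0]],[[0,0,0],[0,0,0]],[[0,0,0],[0,0,0]],[[0,0,0.06],[0,0,0]],[[0,0,0.12],[0,0,0]],[[0,0,0.18],[0,0,0]],[[0,0,0.24],[0,0,0]],[[0,0,0.28],[0,0,0]],[[0,0,0.3],[0,0,0]],[[0,0,0.31],[0,0,0]],[[0,0,0.32],[0,0,0]],[[0,0,0.32],[0,0,0]],[[0,0,0.32],[0,0,0]]], "claw": 0.65}}

```text
time: 29.0
tool_pos: [0.6286, 0.0169, -0.0024]
tcp_rot: [2.406, 2.018, 0.001]
wrist_force: [0.2, 0.2, -0.4]
width: 0.83
grip_force: 0.0
```

```bash
python3 - <<'E'
from h import *
st=bot.read_state();print(st["tool_pos"],st["width"],st["wrist_force"])
s=cams.read_camera("scene")
cv2.imwrite("pics/c6.png",cv2.resize(s["image"][150:250,265:395],None,fx=6,fy=6,interpolation=cv2.INTER_CUBIC)[...,::-1])
E
```

```text
[ 0.6286  0.0169 -0.0024] 0.8302688151913288 [ 0.15    0.2058 -0.3678]
```

View pics/c6.png

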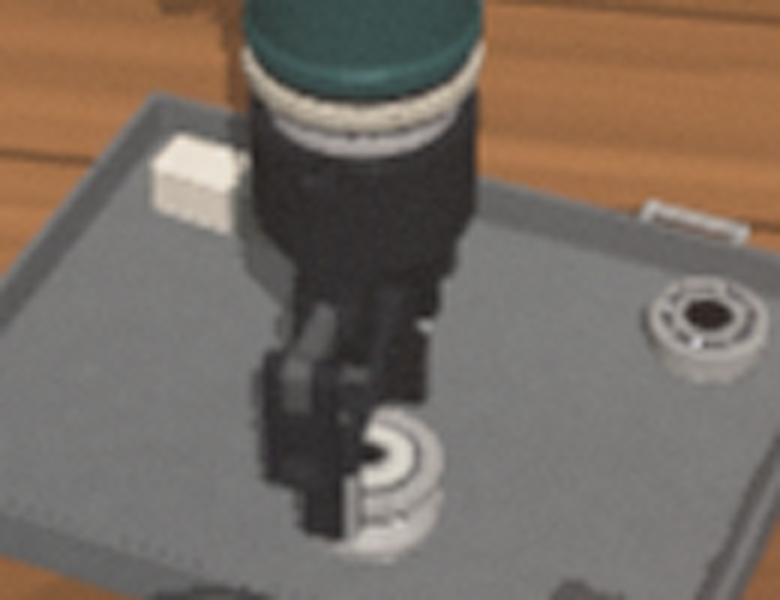

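Near fingertip seen at full-image (319,239.5), in front of the pulley and low on it. Computing its height.

```bash
python3 - <<'E'
from h import *
s=cams.read_camera("scene")
o,d=ray(s,(319.5,239.5))
for x in(.66,.665,.67,.675):print(o+d*(x-o[0])/d[0])
E
```

```text
[0.66   0.0079 0.0197]
[0.665  0.0089 0.025 ]
[0.67   0.0098 0.0303]
[0.675  0.0108 0.0355]
```

The tip is at z≈0.024 with TCP −0.0024, so it can go another 12 mm down and still clear the floor.

Call:
{"method": "play_rows", "body": {"rows": [[[0,0,0.01],[0,0,0]],[[0,0,0.02],[0,0,0]],[[0,0,0.03],[0,0,0]],[[0,0,0.04],[0,0,0]],[[0,0,0.048],[0,0,0]],[[0,0,0.048],[0,0,0]],[[0,0,0.048],[0,0,0]]]}}

```text
time: 29.68
tool_pos: [0.6276, 0.017, -0.0155]
tcp_rot: [-2.407, -2.019, 0.001]
wrist_force: [-0.1, -1.4, -0.9]
width: 0.827
grip_force: 0.0
```

Call:
{"method": "play_rows", "body": {"rows": [[[0,0,0],[0,0,0]],[[0,0,0],[0,0,0]],[[0,0,0],[0,0,0]],[[0,0,0],[0,0,0]],[[0,0,0],[0,0,0]],[[0,0,0],[0,0,0]],[[0,0,0],[0,0,0]],[[0,0,0],[0,0,0]]], "claw": -1, "newtons": 50}}

```text
time: 30.35
tool_pos: [0.6283, 0.0169, -0.0145]
tcp_rot: [2.406, 2.019, 0.001]
wrist_force: [-1.4, 0.7, 5.5]
width: 0.603
grip_force: 51.7
```

```bash
echo '[0.628,0.017,-0.015,-10.02]'>cmd.json; python3 plan.py .628,.017,.08,-10 .57,-.155,.08,-10;  python3 plan.py .488,-.328,.08,-10 .488,-.328,-.010,-10;
```

```text
[ 0.    0.   -0.38] -0.0 rows>= 3.0 
[-0.718 -0.109 -0.38 ] -0.0 rows>= 5.0 
[-0.738 -0.202  0.   ] -0.0 rows>= 5.0 
[-0.738 -0.202  0.36 ] -0.0 rows>= 3.0
```

Call:
{"method": "play_rows", "body": {"rows": [[[0,0,-0.02],[0,0,0]],[[0,0,-0.06],[0,0,0]],[[0,0,-0.12],[0,0,0]],[[0,0,-0.2],[0,0,0]],[[0,0,-0.28],[0,0,0]],[[0,0,-0.35],[0,0,0]],[[0,0,-0.38],[0,0,0]],[[0,0,-0.38],[0,0,0]]]}}

```text
time: 31.02
tool_pos: [0.6298, 0.0169, 0.0826]
tcp_rot: [2.405, 2.017, 0.006]
wrist_force: [0.0, 0.4, -1.7]
width: 0.603
grip_force: 52.5
```

Holding. Carrying it to the order tray.

Call:
{"method": "play_rows", "body": {"rows": [[[-0.05,-0.01,0],[0,0,0]],[[-0.13,-0.02,0],[0,0,0]],[[-0.23,-0.04,0],[0,0,0]],[[-0.34,-0.05,0],[0,0,0]],[[-0.45,-0.07,0],[0,0,0]],[[-0.55,-0.08,0],[0,0,0]],[[-0.63,-0.1,0],[0,0,0]],[[-0.69,-0.105,0],[0,0,0]],[[-0.718,-0.109,0],[0,0,0]],[[-0.718,-0.109,0],[0,0,0]]]}}

```text
time: 31.85
tool_pos: [0.5678, -0.1565, 0.0782]
tcp_rot: [-2.408, -2.015, 0.003]
wrist_force: [-0.1, 0.3, -2.6]
width: 0.598
grip_force: 52.5
```

Call:
{"method": "play_rows", "body": {"rows": [[[-0.05,-0.01,0],[0,0,0]],[[-0.13,-0.04,0],[0,0,0]],[[-0.24,-0.07,0],[0,0,0]],[[-0.35,-0.1,0],[0,0,0]],[[-0.46,-0.13,0],[0,0,0]],[[-0.57,-0.16,0],[0,0,0]],[[-0.66,-0.18,0],[0,0,0]],[[-0.71,-0.195,0],[0,0,0]],[[-0.738,-0.202,0],[0,0,0]],[[-0.738,-0.202,0],[0,0,0]],[[-0.738,-0.202,0.06],[0,0,0]],[[-0.738,-0.202,0.12],[0,0,0]],[[-0.738,-0.202,0.18],[0,0,0]],[[-0.738,-0.202,0.24],[0,0,0]],[[-0.738,-0.202,0.29],[0,0,0]],[[-0.738,-0.202,0.33],[0,0,0]],[[-0.738,-0.202,0.35],[0,0,0]],[[-0.738,-0.202,0.36],[0,0,0]],[[-0.738,-0.202,0.36],[0,0,0]]]}}

```text
time: 33.43
tool_pos: [0.488, -0.3276, -0.0105]
tcp_rot: [-2.406, -2.019, 0.0]
wrist_force: [0.5, 0.8, -2.2]
width: 0.603
grip_force: 52.5
```

```bash
python3 - <<'E'
from h import *
st=bot.read_state();print(st["tool_pos"],st["width"],st["wrist_force"])
s=cams.read_camera("scene")
cv2.imwrite("pics/c7.png",cv2.resize(s["image"][130:240,140:280],None,fx=5,fy=5,interpolation=cv2.INTER_CUBIC)[...,::-1])
E
```

```text
[ 0.488  -0.3276 -0.0105] 0.6034788377554189 [ 0.521   0.7674 -2.1644]
```

View pics/c7.png

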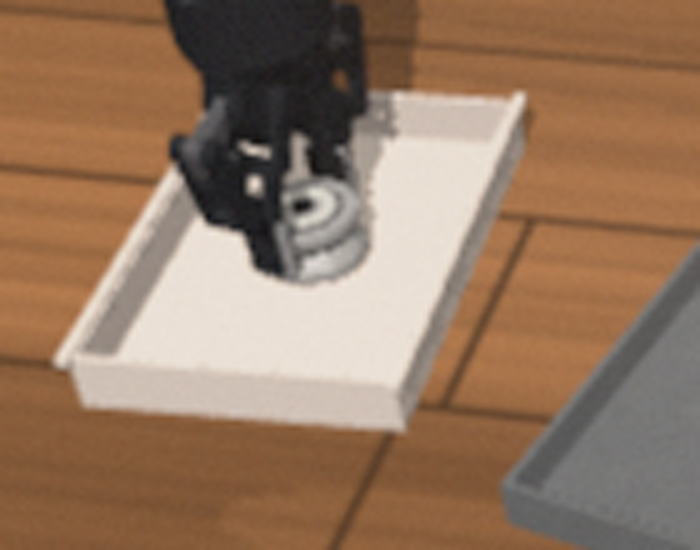

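The pulley is held over the order tray floor at crop (310,225), maybe slightly tilted. Lowering gently until it bears.

Call:
{"method": "play_rows", "body": {"rows": [[[0,0,0.005],[0,0,0]],[[0,0,0.01],[0,0,0]],[[0,0,0.013],[0,0,0]],[[0,0,0.016],[0,0,0]],[[0,0,0.018],[0,0,0]],[[0,0,0.018],[0,0,0]],[[0,0,0.018],[0,0,0]]]}}

```text
time: 34.07
tool_pos: [0.4881, -0.3281, -0.0144]
tcp_rot: [2.407, 2.019, -0.0]
wrist_force: [-1.7, 0.8, 0.3]
width: 0.601
grip_force: 52.6
```

Call:
{"method": "play_rows", "body": {"rows": [[[0,0,0.002],[0,0,0]],[[0,0,0.004],[0,0,0]],[[0,0,0.004],[0,0,0]],[[0,0,0.004],[0,0,0]]]}}

```text
time: 34.4
tool_pos: [0.4881, -0.3281, -0.0145]
tcp_rot: [2.407, 2.019, -0.0]
wrist_force: [-3.0, 1.9, 7.3]
width: 0.602
grip_force: 53.2
```

Call:
{"method": "play_rows", "body": {"rows": [[[0,0,0],[0,0,0]],[[0,0,0],[0,0,0]],[[0,0,0],[0,0,0]],[[0,0,0],[0,0,0]],[[0,0,0],[0,0,0]],[[0,0,0],[0,0,0]],[[0,0,-0.04],[0,0,0]],[[0,0,-0.1],[0,0,0]],[[0,0,-0.2],[0,0,0]],[[0,0,-0.32],[0,0,0]],[[0,0,-0.45],[0,0,0]],[[0,0,-0.6],[0,0,0]],[[0,0,-0.75],[0,0,0]],[[0,0,-0.862],[0,0,0]],[[0,0,-0.862],[0,0,0]],[[0,0,-0.862],[0,0,0]]], "claw": 0.65}}

```text
time: 35.73
tool_pos: [0.4896, -0.3291, 0.2038]
tcp_rot: [2.402, 2.015, 0.002]
wrist_force: [0.1, 0.1, 0.6]
width: 0.831
grip_force: 0.0
```

```bash
echo '[0.488,-0.328,0.2,-10.02]'>cmd.json; for w in .53,-.10,.2,-10 .57,.11,.2,-10 .592,.325,.16,-10; do python3 plan.py $w; done;  python3 plan.py .592,.325,.036,-10; cat cmd.json
```

```text
[0.927 0.007 0.   ] -0.0 rows>= 6.0 
[0.855 0.011 0.   ] -0.0 rows>= 6.0 
[ 0.863 -0.063  0.16 ] -0.0 rows>= 6.0 
[-0.     0.     0.496] -0.0 rows>= 3.0 
[0.5919737589727482, 0.3251214147806492, 0.036000000000000004, -10.02]
```

Call:
{"method": "play_rows", "body": {"rows": [[[0.16,0,0],[0,0,0]],[[0.32,0,0],[0,0,0]],[[0.48,0,0],[0,0,0]],[[0.64,0,0],[0,0,0]],[[0.8,0.01,0],[0,0,0]],[[0.927,0.007,0],[0,0,0]],[[0.927,0.007,0],[0,0,0]],[[0.927,0.007,0],[0,0,0]],[[0.927,0.007,0],[0,0,0]]], "claw": 1}}

```text
time: 36.48
tool_pos: [0.5291, -0.1, 0.1986]
tcp_rot: [-2.405, -2.019, 0.003]
wrist_force: [-0.1, -0.2, 0.3]
width: 1.0
grip_force: 0.0
```

Call:
{"method": "play_rows", "body": {"rows": [[[0.16,0,0],[0,0,0]],[[0.32,0,0],[0,0,0]],[[0.48,0,0],[0,0,0]],[[0.64,0.01,0],[0,0,0]],[[0.8,0.01,0],[0,0,0]],[[0.855,0.011,0],[0,0,0]],[[0.855,0.011,0],[0,0,0]],[[0.855,0.011,0],[0,0,0]],[[0.855,0.011,0],[0,0,0]]]}}

```text
time: 37.23
tool_pos: [0.5697, 0.1079, 0.1993]
tcp_rot: [2.408, 2.017, -0.003]
wrist_force: [0.6, -0.3, 0.4]
width: 1.002
grip_force: 0.0
```

Call:
{"method": "play_rows", "body": {"rows": [[[0.15,-0.01,0.03],[0,0,0]],[[0.3,-0.02,0.06],[0,0,0]],[[0.45,-0.03,0.09],[0,0,0]],[[0.6,-0.05,0.12],[0,0,0]],[[0.75,-0.06,0.15],[0,0,0]],[[0.863,-0.063,0.16],[0,0,0]],[[0.863,-0.063,0.16],[0,0,0]],[[0.863,-0.063,0.16],[0,0,0]],[[0.863,-0.063,0.16],[0,0,0]],[[0.863,-0.063,0.16],[0,0,0]]]}}

```text
time: 38.07
tool_pos: [0.5924, 0.3229, 0.1601]
tcp_rot: [2.409, 2.016, -0.001]
wrist_force: [0.2, -0.7, -0.8]
width: 0.997
grip_force: 0.0
```

Call:
{"method": "play_rows", "body": {"rows": [[[0,0,0.06],[0,0,0]],[[0,0,0.12],[0,0,0]],[[0,0,0.18],[0,0,0]],[[0,0,0.24],[0,0,0]],[[0,0,0.3],[0,0,0]],[[0,0,0.36],[0,0,0]],[[0,0,0.42],[0,0,0]],[[0,0,0.46],[0,0,0]],[[0,0,0.496],[0,0,0]],[[0,0,0.496],[0,0,0]],[[0,0,0.496],[0,0,0]]]}}

```text
time: 38.98
tool_pos: [0.5918, 0.3247, 0.0355]
tcp_rot: [-2.407, -2.018, 0.001]
wrist_force: [0.8, 0.2, -0.2]
width: 1.0
grip_force: 0.0
```

Call:
{"method": "play_rows", "body": {"rows": [[[0,0,0],[0,0,0]],[[0,0,0],[0,0,0]],[[0,0,0],[0,0,0]],[[0,0,0],[0,0,0]],[[0,0,0],[0,0,0]],[[0,0,0],[0,0,0]],[[0,0,0],[0,0,0]],[[0,0,0],[0,0,0]]], "claw": -1, "newtons": 40}}

```text
time: 39.65
tool_pos: [0.5926, 0.3258, 0.0376]
tcp_rot: [2.407, 2.019, 0.003]
wrist_force: [-3.2, -0.1, 6.4]
width: 0.759
grip_force: 45.2
```

```bash
python3 plan.py .592,.325,.106,-10 .60,.14,.106,-10;  python3 plan.py .616,-.048,.106,-10 .616,-.048,.038,-10; cat cmd.json
```

```text
[-0.    0.   -0.28] -0.0 rows>= 2.0 
[-0.724  0.16  -0.28 ] -0.0 rows>= 5.0 
[-0.729  0.194  0.   ] -0.0 rows>= 5.0 
[-0.729  0.194  0.272] -0.0 rows>= 2.0 
[0.6159213068951002, -0.047986247226587814, 0.038000000000000006, -10.02]
```

Call:
{"method": "play_rows", "body": {"rows": [[[0,0,-0.03],[0,0,0]],[[0,0,-0.08],[0,0,0]],[[0,0,-0.14],[0,0,0]],[[0,0,-0.2],[0,0,0]],[[0,0,-0.25],[0,0,0]],[[0,0,-0.28],[0,0,0]],[[-0.05,0.01,-0.28],[0,0,0]],[[-0.13,0.03,-0.28],[0,0,0]],[[-0.23,0.05,-0.28],[0,0,0]],[[-0.33,0.07,-0.28],[0,0,0]],[[-0.43,0.1,-0.28],[0,0,0]],[[-0.53,0.12,-0.28],[0,0,0]],[[-0.62,0.14,-0.28],[0,0,0]],[[-0.69,0.15,-0.28],[0,0,0]],[[-0.724,0.16,-0.28],[0,0,0]],[[-0.724,0.16,-0.28],[0,0,0]]]}}

```text
time: 40.98
tool_pos: [0.5994, 0.1374, 0.1054]
tcp_rot: [2.409, 2.016, -0.002]
wrist_force: [-0.9, 0.9, -4.2]
width: 0.756
grip_force: 45.7
```

Call:
{"method": "play_rows", "body": {"rows": [[[-0.05,0.01,0],[0,0,0]],[[-0.14,0.04,0],[0,0,0]],[[-0.25,0.07,0],[0,0,0]],[[-0.36,0.1,0],[0,0,0]],[[-0.47,0.13,0],[0,0,0]],[[-0.57,0.15,0],[0,0,0]],[[-0.65,0.17,0],[0,0,0]],[[-0.7,0.19,0],[0,0,0]],[[-0.729,0.194,0],[0,0,0]],[[-0.729,0.194,0],[0,0,0]],[[-0.729,0.194,0.05],[0,0,0]],[[-0.729,0.194,0.1],[0,0,0]],[[-0.729,0.194,0.15],[0,0,0]],[[-0.729,0.194,0.2],[0,0,0]],[[-0.729,0.194,0.24],[0,0,0]],[[-0.729,0.194,0.26],[0,0,0]],[[-0.729,0.194,0.267],[0,0,0]],[[-0.729,0.194,0.272],[0,0,0]],[[-0.729,0.194,0.272],[0,0,0]]]}}

```text
time: 42.57
tool_pos: [0.616, -0.0478, 0.038]
tcp_rot: [2.407, 2.019, 0.0]
wrist_force: [0.3, 0.2, -3.9]
width: 0.758
grip_force: 45.7
```

Call:
{"method": "play_rows", "body": {"rows": [[[0,0,0.002],[0,0,0]],[[0,0,0.004],[0,0,0]],[[0,0,0.004],[0,0,0]],[[0,0,0.004],[0,0,0]]]}}

```text
time: 42.9
tool_pos: [0.6168, -0.0481, 0.0377]
tcp_rot: [2.406, 2.018, 0.002]
wrist_force: [-0.3, -0.4, 0.3]
width: 0.758
grip_force: 46.1
```

```bash
echo '[0.6159,-0.048,0.037,-10.02]'>cmd.json;  python3 plan.py .6159,-.048,.2,-10.02 .56,.17,.2,-10; python3 plan.py .505,.385,.16,-10 .505,.385,.0625,-10; cat cmd.json
```

```text
[ 0.     0.    -0.652] 0.0 rows>= 4.0 
[ 0.82  -0.372 -0.652] -0.0 rows>= 6.0 
[ 0.808 -0.366  0.16 ] -0.0 rows>= 6.0 
[ 0.808 -0.366  0.55 ] -0.0 rows>= 3.0 
[0.5050288794847897, 0.384893571950083, 0.0625, -10.02]
```

Call:
{"method": "play_rows", "body": {"rows": [[[0,0,0],[0,0,0]],[[0,0,0],[0,0,0]],[[0,0,0],[0,0,0]],[[0,0,0],[0,0,0]],[[0,0,0],[0,0,0]],[[0,0,-0.05],[0,0,0]],[[0,0,-0.15],[0,0,0]],[[0,0,-0.3],[0,0,0]],[[0,0,-0.45],[0,0,0]],[[0,0,-0.58],[0,0,0]],[[0,0,-0.652],[0,0,0]],[[0,0,-0.652],[0,0,0]]], "claw": 1}}

```text
time: 43.9
tool_pos: [0.6199, -0.0484, 0.2079]
tcp_rot: [2.4, 2.013, 0.013]
wrist_force: [0.9, -1.0, 1.3]
width: 1.005
grip_force: 0.0
```

Call:
{"method": "play_rows", "body": {"rows": [[[0.15,-0.07,0],[0,0,0]],[[0.3,-0.14,0],[0,0,0]],[[0.45,-0.2,0],[0,0,0]],[[0.6,-0.27,0],[0,0,0]],[[0.75,-0.34,0],[0,0,0]],[[0.82,-0.372,0],[0,0,0]],[[0.82,-0.372,0],[0,0,0]],[[0.82,-0.372,0],[0,0,0]],[[0.82,-0.372,0],[0,0,0]]]}}

```text
time: 44.65
tool_pos: [0.5598, 0.1695, 0.1994]
tcp_rot: [2.406, 2.019, -0.002]
wrist_force: [0.6, 0.0, -0.7]
width: 1.002
grip_force: 0.0
```

Call:
{"method": "play_rows", "body": {"rows": [[[0.15,-0.07,0],[0,0,0]],[[0.3,-0.14,0],[0,0,0]],[[0.45,-0.2,0],[0,0,0]],[[0.6,-0.27,0.05],[0,0,0]],[[0.75,-0.34,0.12],[0,0,0]],[[0.808,-0.366,0.16],[0,0,0]],[[0.808,-0.366,0.16],[0,0,0]],[[0.808,-0.366,0.16],[0,0,0]],[[0.808,-0.366,0.16],[0,0,0]],[[0.808,-0.366,0.22],[0,0,0]],[[0.808,-0.366,0.28],[0,0,0]],[[0.808,-0.366,0.34],[0,0,0]],[[0.808,-0.366,0.4],[0,0,0]],[[0.808,-0.366,0.46],[0,0,0]],[[0.808,-0.366,0.51],[0,0,0]],[[0.808,-0.366,0.55],[0,0,0]],[[0.808,-0.366,0.55],[0,0,0]],[[0.808,-0.366,0.55],[0,0,0]]]}}

```text
time: 46.15
tool_pos: [0.5053, 0.3841, 0.0622]
tcp_rot: [2.408, 2.018, -0.001]
wrist_force: [0.2, 0.0, -0.4]
width: 1.001
grip_force: 0.0
```

Call:
{"method": "play_rows", "body": {"rows": [[[0,0,0],[0,0,0]],[[0,0,0],[0,0,0]],[[0,0,0],[0,0,0]],[[0,0,0],[0,0,0]],[[0,0,0],[0,0,0]],[[0,0,0],[0,0,0]],[[0,0,0],[0,0,0]],[[0,0,0],[0,0,0]],[[0,0,0],[0,0,0]]], "claw": -1, "newtons": 40}}

```text
time: 46.9
tool_pos: [0.5057, 0.3857, 0.0638]
tcp_rot: [2.407, 2.019, 0.003]
wrist_force: [-1.6, -0.3, 6.0]
width: 0.652
grip_force: 43.4
```

```bash
python3 plan.py .505,.385,.1325,-10 .58,.23,.1325,-10;  python3 plan.py .642,.081,.1325,-10 .642,.081,.0645,-10; cat cmd.json
```

```text
[ 0.   -0.   -0.28] -0.0 rows>= 2.0 
[-0.558  0.403 -0.28 ] -0.0 rows>= 5.0 
[-0.544  0.348  0.   ] -0.0 rows>= 4.0 
[-0.544  0.348  0.272] -0.0 rows>= 2.0 
[0.6419803667781891, 0.08092876703325413, 0.0645, -10.02]
```

Call:
{"method": "play_rows", "body": {"rows": [[[0,0,-0.03],[0,0,0]],[[0,0,-0.08],[0,0,0]],[[0,0,-0.14],[0,0,0]],[[0,0,-0.2],[0,0,0]],[[0,0,-0.25],[0,0,0]],[[0,0,-0.28],[0,0,0]],[[-0.05,0.04,-0.28],[0,0,0]],[[-0.13,0.09,-0.28],[0,0,0]],[[-0.22,0.16,-0.28],[0,0,0]],[[-0.31,0.22,-0.28],[0,0,0]],[[-0.4,0.29,-0.28],[0,0,0]],[[-0.48,0.35,-0.28],[0,0,0]],[[-0.53,0.38,-0.28],[0,0,0]],[[-0.558,0.403,-0.28],[0,0,0]],[[-0.558,0.403,-0.28],[0,0,0]]]}}

```text
time: 48.15
tool_pos: [0.5805, 0.2287, 0.1323]
tcp_rot: [2.409, 2.017, -0.0]
wrist_force: [0.4, 0.8, -1.8]
width: 0.648
grip_force: 43.1
```

Call:
{"method": "play_rows", "body": {"rows": [[[-0.05,0.03,0],[0,0,0]],[[-0.13,0.08,0],[0,0,0]],[[-0.22,0.14,0],[0,0,0]],[[-0.32,0.2,0],[0,0,0]],[[-0.41,0.26,0],[0,0,0]],[[-0.48,0.31,0],[0,0,0]],[[-0.52,0.33,0],[0,0,0]],[[-0.544,0.348,0],[0,0,0]],[[-0.544,0.348,0],[0,0,0]],[[-0.544,0.348,0.05],[0,0,0]],[[-0.544,0.348,0.1],[0,0,0]],[[-0.544,0.348,0.15],[0,0,0]],[[-0.544,0.348,0.2],[0,0,0]],[[-0.544,0.348,0.24],[0,0,0]],[[-0.544,0.348,0.26],[0,0,0]],[[-0.544,0.348,0.267],[0,0,0]],[[-0.544,0.348,0.272],[0,0,0]],[[-0.544,0.348,0.272],[0,0,0]]]}}

```text
time: 49.65
tool_pos: [0.6422, 0.0811, 0.0644]
tcp_rot: [2.407, 2.019, 0.0]
wrist_force: [0.4, -0.3, -3.0]
width: 0.648
grip_force: 43.2
```

Call:
{"method": "play_rows", "body": {"rows": [[[0,0,0.002],[0,0,0]],[[0,0,0.004],[0,0,0]],[[0,0,0.006],[0,0,0]],[[0,0,0.006],[0,0,0]],[[0,0,0.006],[0,0,0]]]}}

```text
time: 50.07
tool_pos: [0.6425, 0.081, 0.0639]
tcp_rot: [2.406, 2.018, 0.002]
wrist_force: [-1.5, -0.4, 3.4]
width: 0.65
grip_force: 43.6
```

Contact. Release, lift and fetch the can.

```bash
echo '[0.642,0.081,0.063,-10.02]'>cmd.json;  python3 plan.py .642,.081,.213,-10.02; python3 plan.py .51,.20,.22,-10; python3 plan.py .405,.325,.22,-10 ; python3 plan.py .405,.325,.092,-10; cat cmd.json
```

```text
[ 0.   0.  -0.6] 0.0 rows>= 4.0 
[ 0.377 -0.603 -0.028] -0.0 rows>= 5.0 
[ 0.419 -0.5    0.   ] -0.0 rows>= 4.0 
[ 0.    -0.     0.512] -0.0 rows>= 4.0 
[0.4050803871778389, 0.3249429432473857, 0.092, -10.02]
```

Call:
{"method": "play_rows", "body": {"rows": [[[0,0,0],[0,0,0]],[[0,0,0],[0,0,0]],[[0,0,0],[0,0,0]],[[0,0,0],[0,0,0]],[[0,0,0],[0,0,0]],[[0,0,0],[0,0,0]],[[0,0,-0.05],[0,0,0]],[[0,0,-0.15],[0,0,0]],[[0,0,-0.3],[0,0,0]],[[0,0,-0.45],[0,0,0]],[[0,0,-0.6],[0,0,0]],[[0,0,-0.6],[0,0,0]],[[0,0,-0.6],[0,0,0]]], "claw": 1}}

```text
time: 51.15
tool_pos: [0.6448, 0.0813, 0.2186]
tcp_rot: [2.403, 2.016, 0.012]
wrist_force: [0.4, 0.1, -1.2]
width: 1.001
grip_force: 0.0
```

Call:
{"method": "play_rows", "body": {"rows": [[[0.09,-0.15,-0.01],[0,0,0]],[[0.18,-0.3,-0.02],[0,0,0]],[[0.28,-0.45,-0.028],[0,0,0]],[[0.377,-0.603,-0.028],[0,0,0]],[[0.377,-0.603,-0.028],[0,0,0]],[[0.377,-0.603,-0.028],[0,0,0]],[[0.377,-0.603,-0.028],[0,0,0]]]}}

```text
time: 51.73
tool_pos: [0.5093, 0.2001, 0.2191]
tcp_rot: [2.405, 2.021, -0.002]
wrist_force: [0.1, -0.1, -0.3]
width: 1.004
grip_force: 0.0
```

Call:
{"method": "play_rows", "body": {"rows": [[[0.1,-0.12,0],[0,0,0]],[[0.2,-0.24,0],[0,0,0]],[[0.3,-0.36,0],[0,0,0]],[[0.419,-0.5,0],[0,0,0]],[[0.419,-0.5,0],[0,0,0]],[[0.419,-0.5,0],[0,0,0]],[[0.419,-0.5,0],[0,0,0]]]}}

```text
time: 52.32
tool_pos: [0.4061, 0.3242, 0.2195]
tcp_rot: [2.406, 2.018, -0.001]
wrist_force: [-0.0, 0.0, -0.5]
width: 1.001
grip_force: 0.0
```

Call:
{"method": "play_rows", "body": {"rows": [[[0,0,0.06],[0,0,0]],[[0,0,0.12],[0,0,0]],[[0,0,0.18],[0,0,0]],[[0,0,0.24],[0,0,0]],[[0,0,0.3],[0,0,0]],[[0,0,0.36],[0,0,0]],[[0,0,0.42],[0,0,0]],[[0,0,0.48],[0,0,0]],[[0,0,0.512],[0,0,0]],[[0,0,0.512],[0,0,0]],[[0,0,0.512],[0,0,0]]]}}

```text
time: 53.23
tool_pos: [0.4058, 0.3238, 0.0915]
tcp_rot: [2.409, 2.017, -0.002]
wrist_force: [0.1, -0.1, 0.7]
width: 0.998
grip_force: 0.0
```

Call:
{"method": "play_rows", "body": {"rows": [[[0,0,0],[0,0,0]],[[0,0,0],[0,0,0]],[[0,0,0],[0,0,0]],[[0,0,0],[0,0,0]],[[0,0,0],[0,0,0]],[[0,0,0],[0,0,0]],[[0,0,0],[0,0,0]],[[0,0,0],[0,0,0]],[[0,0,0],[0,0,0]],[[0,0,0],[0,0,0]]], "claw": -1, "newtons": 40}}

```text
time: 54.07
tool_pos: [0.4058, 0.3256, 0.0933]
tcp_rot: [2.406, 2.019, 0.004]
wrist_force: [-1.1, -0.6, 5.1]
width: 0.608
grip_force: 42.6
```

```bash
python3 plan.py .4051,.325,.162,-10 .50,.15,.162,-10;  python3 plan.py .564,.031,.162,-10 .564,.031,.094,-10; cat cmd.json
```

```text
[ 0.    0.   -0.28] -0.0 rows>= 2.0 
[-0.623  0.496 -0.28 ] -0.0 rows>= 5.0 
[-0.424  0.335  0.   ] -0.0 rows>= 4.0 
[-0.424  0.335  0.272] -0.0 rows>= 2.0 
[0.5641192050738243, 0.031038572061369507, 0.094, -10.02]
```

Call:
{"method": "play_rows", "body": {"rows": [[[0,0,-0.03],[0,0,0]],[[0,0,-0.08],[0,0,0]],[[0,0,-0.14],[0,0,0]],[[0,0,-0.2],[0,0,0]],[[0,0,-0.25],[0,0,0]],[[0,0,-0.28],[0,0,0]],[[-0.05,0.04,-0.28],[0,0,0]],[[-0.12,0.1,-0.28],[0,0,0]],[[-0.2,0.16,-0.28],[0,0,0]],[[-0.29,0.23,-0.28],[0,0,0]],[[-0.38,0.3,-0.28],[0,0,0]],[[-0.47,0.37,-0.28],[0,0,0]],[[-0.54,0.43,-0.28],[0,0,0]],[[-0.59,0.47,-0.28],[0,0,0]],[[-0.623,0.496,-0.28],[0,0,0]],[[-0.623,0.496,-0.28],[0,0,0]]]}}

```text
time: 55.4
tool_pos: [0.5007, 0.1484, 0.1618]
tcp_rot: [2.409, 2.016, -0.001]
wrist_force: [-0.2, 0.9, -3.4]
width: 0.611
grip_force: 43.0
```

Call:
{"method": "play_rows", "body": {"rows": [[[-0.04,0.03,0],[0,0,0]],[[-0.1,0.08,0],[0,0,0]],[[-0.18,0.14,0],[0,0,0]],[[-0.26,0.21,0],[0,0,0]],[[-0.33,0.26,0],[0,0,0]],[[-0.38,0.3,0],[0,0,0]],[[-0.41,0.32,0],[0,0,0]],[[-0.424,0.335,0],[0,0,0]],[[-0.424,0.335,0],[0,0,0]],[[-0.424,0.335,0.05],[0,0,0]],[[-0.424,0.335,0.1],[0,0,0]],[[-0.424,0.335,0.15],[0,0,0]],[[-0.424,0.335,0.2],[0,0,0]],[[-0.424,0.335,0.24],[0,0,0]],[[-0.424,0.335,0.26],[0,0,0]],[[-0.424,0.335,0.267],[0,0,0]],[[-0.424,0.335,0.272],[0,0,0]],[[-0.424,0.335,0.272],[0,0,0]]]}}

```text
time: 56.9
tool_pos: [0.5644, 0.031, 0.0939]
tcp_rot: [2.407, 2.019, 0.0]
wrist_force: [0.4, 0.1, -3.8]
width: 0.612
grip_force: 43.0
```

Call:
{"method": "play_rows", "body": {"rows": [[[0,0,0.002],[0,0,0]],[[0,0,0.004],[0,0,0]],[[0,0,0.006],[0,0,0]],[[0,0,0.006],[0,0,0]],[[0,0,0.006],[0,0,0]]]}}

```text
time: 57.32
tool_pos: [0.5647, 0.031, 0.0934]
tcp_rot: [2.406, 2.018, 0.002]
wrist_force: [-1.7, -0.2, 2.6]
width: 0.608
grip_force: 43.4
```

Contact. Release, lift to about 0.22, then move off toward the mat at that height.

Call:
{"method": "play_rows", "body": {"rows": [[[0,0,0],[0,0,0]],[[0,0,0],[0,0,0]],[[0,0,0],[0,0,0]],[[0,0,0],[0,0,0]],[[0,0,0],[0,0,0]],[[0,0,0],[0,0,0]],[[0,0,-0.05],[0,0,0]],[[0,0,-0.15],[0,0,0]],[[0,0,-0.3],[0,0,0]],[[0,0,-0.45],[0,0,0]],[[0,0,-0.55],[0,0,0]],[[0,0,-0.55],[0,0,0]],[[0.15,-0.12,-0.55],[0,0,0]],[[0.3,-0.24,-0.55],[0,0,0]],[[0.45,-0.36,-0.55],[0,0,0]],[[0.6,-0.48,-0.55],[0,0,0]],[[0.8,-0.64,-0.55],[0,0,0]],[[1,-0.8,-0.55],[0,0,0]],[[1,-0.8,-0.55],[0,0,0]],[[1,-0.8,-0.55],[0,0,0]]], "claw": 1}}

```text
time: 58.98
tool_pos: [0.4085, 0.3146, 0.2305]
tcp_rot: [-2.405, -2.02, -0.001]
wrist_force: [-0.3, -0.2, -0.0]
width: 1.004
grip_force: 0.0
```

Call:
{"method": "play_rows", "body": {"rows": [[[0.4,0,0],[0,0,0]],[[0.8,0,0],[0,0,0]],[[0.8,0,0],[0,0,0]],[[0.8,0,0],[0,0,0]],[[0.8,0,0],[0,0,0]],[[0.8,0,0],[0,0,0]],[[0.8,0,0],[0,0,0]],[[0.8,0,0],[0,0,0]]]}}

```text
time: 59.65
tool_pos: [0.4451, 0.5083, 0.2295]
tcp_rot: [2.406, 2.019, -0.002]
wrist_force: [0.3, 0.8, -0.5]
width: 1.0
grip_force: 0.0
```

```bash
python3 - <<'E'
from meas import *
t=cams.read_camera("top");s=cams.read_camera("scene")
old_t=cv2.imread("pics/top0.png")[:,:,::-1]
w=lambda i:i.min(2)>200
for n,im in(("old",old_t),("new",t["image"])):
    cap=blob(im,w,(292,272),18)[0];f=blob(im,dark,(333.5,248),6)[0]
    H=cv2.cvtColor(np.ascontiguousarray(im),cv2.COLOR_RGB2HSV).astype(int);m=(((H[...,2]>150)&(H[...,1]>60)&(H[...,0]<22))|(H[...,2]>215)).astype(np.uint8)
    k=np.zeros_like(m);k[210:256,248:290]=1;m*=k
    for o in(cv2.MORPH_CLOSE,cv2.MORPH_OPEN):m=cv2.morphologyEx(m,o,np.ones((5,5)))
    r=cv2.minAreaRect(max(cv2.findContours(m,0,1)[0],key=cv2.contourArea))
    be=blob(im,dark,(248,296),7)[0]
    print(n,"can",onz(t,cap,.154)[:2],"fil",onz(t,f,.0967)[:2],"car",onz(t,r[0],.124)[:2],r[2],"bearing",be)
d=cv2.resize(s["image"][130:310,140:540],None,fx=2,fy=2);a=cv2.resize(t["image"][190:390,100:520],(800,220*800//800))
cv2.imwrite("pics/c9.png",np.vstack([d,cv2.resize(t["image"][190:390,100:520],(480,228)).repeat(1,0) if 0 else cv2.copyMakeBorder(cv2.resize(t["image"][190:390,100:520],(483,230)),0,0,0,317,0)])[...,::-1])
E
```

```text
old can [0.564  0.0308] fil [ 0.6148 -0.0476] car [0.6423 0.0809] 11.309932708740234 bearing [247.6727 296.4364]
new can [0.5641 0.031 ] fil [ 0.6146 -0.048 ] car [0.6414 0.0804] 11.309932708740234 bearing [247.6727 296.4364]
```

View pics/c9.png

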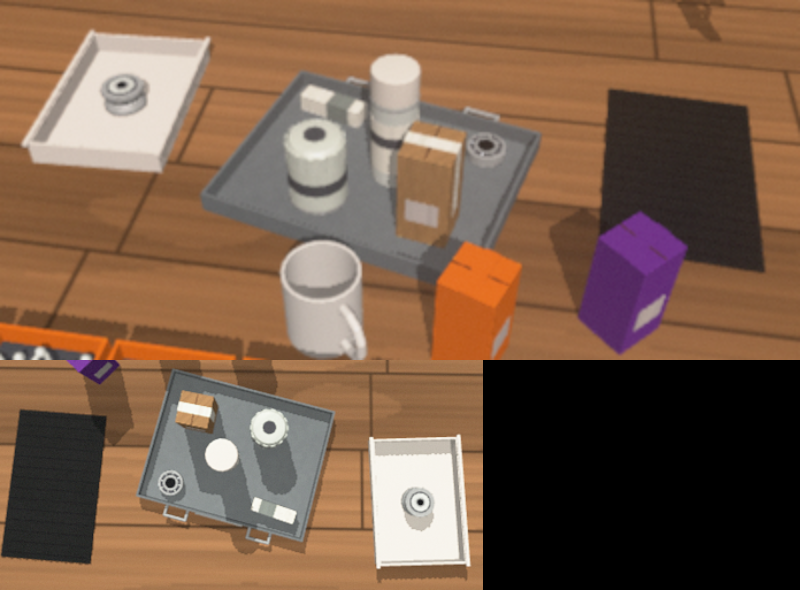

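All three are back within 1 mm of where they stood. The pulley is in the order tray, so I'll check closely that it lies flat.

```bash
python3 - <<'E'
from meas import *
t=cams.read_camera("top");s=cams.read_camera("scene")
a=blob(t["image"],dark,(465.5,308),8);b=blob(s["image"],dark,(201,172),6);print(a[0],b[0],tri(t,a[0],s,b[0]))
o=cv2.INTER_CUBIC
A=cv2.resize(t["image"][290:330,445:485],(380,380),interpolation=o);B=cv2.resize(s["image"][155:195,182:222],(380,380),interpolation=o)
cv2.imwrite("pics/c10.png",np.hstack([A,B])[...,::-1])
E
```

```text
[465.0476 313.1905] [200.3333 172.1111] (array([ 0.4877, -0.3281,  0.0339]), np.float64(0.00041130175066179497))
```

View pics/c10.png

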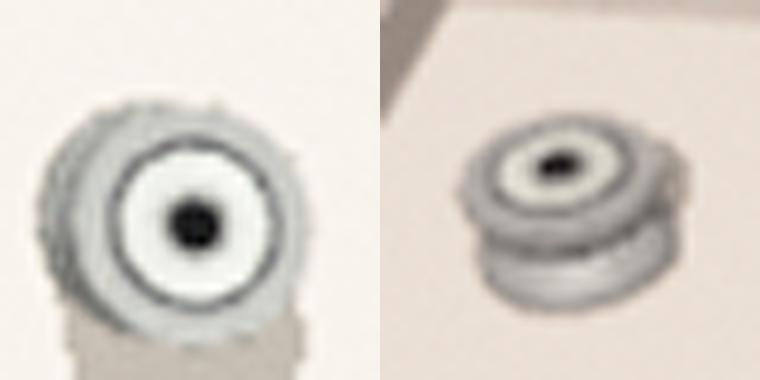

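Both crops fit a flat pulley. Its hole is at height 0.034, the same as in the stock tray, and the side seen matches the viewing angle. Handing in.

```bash
python3 -c "
from workcell import bot
print(bot.finish_job())"
```

```text
the job is handed in; nothing more can be done
None
```

The job is handed in: the pulley lies flat in the order tray, and the filter, can and carton are back upright in the stock tray within about 1 mm of their old spots; the first pulley grasp closed on top of the pulley without moving it, and the second succeeded.

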